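Count three motors out of the counting tray into the pit box

TASK

Three motors are wanted from the counting tray: sweep any three of the four across the deck into the trough without lifting them, and shut the lid over them. Then put the spare one back in the lower bin of the blue stock rack, lift the trough out by its bar handle, tip the three motors out of its open end into the wooden pit box, and put the empty trough back home in the tray with its lid still shut. Leave everything else on the counter where it is.

Things in the scene. Friction and masses are not known exactly. Their poses are not given: they have to be found in the camera images.
- motor1: Motor, 64 mm long, 24 wide, 20 high, 37 to 75 g: polished steel can with flat top and bottom, red end bell at its -x end; the last 12 mm at +x are a thin shaft with a brass pinion. Origin at its middle, 10 mm above its underside; x along its length. It lies flat on the tray's deck, two motors nearer the trough and two behind, long axis within 25 degrees of the tray's x, either way round. Any one of the four may be the spare.
- motor2: Another motor like motor1, same axes and origin; lies flat on the tray's deck, two motors nearer the trough and two behind, long axis within 25 degrees of the tray's x, either way round.
- motor3: Another motor like motor1, same axes and origin; lies flat on the tray's deck, two motors nearer the trough and two behind, long axis within 25 degrees of the tray's x, either way round.
- motor4: Another motor like motor1, same axes and origin; lies flat on the tray's deck, two motors nearer the trough and two behind, long axis within 25 degrees of the tray's x, either way round.
- tray: Green sheet-steel counting tray, screwed down, its cream deck beside the bay of the lift-out trough. Origin at counter level under the middle of the deck's open edge; x along that edge, y from deck to trough. Deck: 60 mm high, x -108 to 108, y -212 to 0, with rims 4 mm thick and 8 mm high on three sides and none at y = 0, where the trough begins.
- tray_bay (a point): Where the trough's origin lies when it is home: tray x 0, y 35, z 4 mm; axes as the tray's. The bay has 3 mm of play each way in y and 7 mm in x. Round it: a cheek 58 mm high from tray x = -102, flared outward from half height, that closes the trough's open end while it is home, a stop 30 mm high at x = 102, an outer rail 22 mm high at y = 70.5 to 74.5.
- trough: Loose aluminium trough in the tray's bay, 0.22 to 0.35 kg empty with its lid. Origin at the middle of its underside, axes as the tray's when home. Outside 190 (x) x 64 (y) x 54 mm high, walls and floor 3 mm, rim 2 mm below the deck; its -x end is fully open, the spout. Motors begin to slide along it when it is tipped 13 to 20 degrees and run out well at 35 to 45.
- trough_handle (a point): Middle of the trough's black rubber-sleeved bar handle (trough x 0, y 66, z 42 mm): bar 100 mm long along x, 12 mm thick (y), 20 mm high, joined to the trough's +y wall by two stays at x = -44 and 44; 28 mm of free space between bar and wall. Axes as the trough's.
- trough_spout (a point): Middle of the floor's edge at the trough's open end (trough x -95, y 0, z 3 mm).
- trough_lid (a joint): Angle of the trough's clear plastic lid, rad: 0 shut, 1.95 fully open. Plate 190 x 62 x 2.5 mm, 45 g, hinged along the trough's upper +y edge (trough y 32, z 54.5), on the handle side; its free edge swings up and over to +y. It starts at 1.6 to 1.92, stays where left above about 1.25, and falls shut by itself below that.
- lid_edge (a point): Middle of the lid's free edge, 63 mm from the hinge line.
- rack: Blue two-tier stock rack, fixed, 160 (x) x 131 (y) mm, open front facing -x, at the left or the right of the tray. Origin at the middle of its underside. Over the lower bin is a shelf, underside at 165 mm, front edge at x = -45 mm, that carries a bin of tyres up to 225 mm; posts at y = +-63 mm, x = -20 and 70 mm.
- rack_bin (a point): Middle of the floor of the lower bin, the motor stock bin (rack x 0, y 0, z 6 mm; axes as the rack's). Inside x -76 to 76, y -57 to 57 mm; front lip 35 mm above the counter, sides 40 mm for x < -20 and 60 behind, back 60. Two fixed stock motors lie at the rear (x over 46, up to 46 mm high). The spare goes in below the shelf, through the open front.
- pit_box: Open wooden pit box, fixed, outside 170 (x) x 150 (y) x 60 mm high, walls and floor 8 mm; small brass handle on its -x face. Origin at the middle of its underside. It stands on the other side of the tray from the rack.
- racer_red: Red enamelled racer 127 mm long standing on its tail, nose up, in a slotted wooden stand 236 mm wide and 90 deep, about 140 mm high in all; bystander. Origin under its tail.
- racer_yellow: Yellow racer, likewise; bystander.
- racer_blue: Blue racer, likewise; bystander.
- pinion_box: Black plastic pinion box 90 x 60 x 23 mm, bystander. Origin under its middle.
- brass_can: Brass motor can standing on end, 32 mm across, 66 mm high with its shaft; bystander, not one of the motors to count. Origin under its middle.
- tweezers: Steel tweezers 140 mm long, 8 mm high, lying flat between the robot and the tray; bystander. Origin under the middle.
- meter: Beige bakelite meter 140 x 96 x 53 mm, bystander. Origin under its middle.
- oil_bottle: Small amber oil bottle, 36 mm across, 95 mm high; bystander. Origin under its middle.

How it is judged:
On the way, in this order (a step that is already met when the one before it is completed fails the run):
1. three motors lie in the trough with its lid open, the fourth still on the deck (value of joint trough_lid above 0.5 rad and ((horizontal distance between each of motor2, motor3, motor4 and trough below 0.1 m and y of each of motor2, motor3, motor4 in the frame of trough above -0.032 m and height (world z) of each of motor2, motor3, motor4 below 0.06 m and y of motor1 in the frame of tray below 0 m and height (world z) of motor1 above 0.062 m) or (horizontal distance between each of motor1, motor3, motor4 and trough below 0.1 m and y of each of motor1, motor3, motor4 in the frame of trough above -0.032 m and height (world z) of each of motor1, motor3, motor4 below 0.06 m and y of motor2 in the frame of tray below 0 m and height (world z) of motor2 above 0.062 m) or (horizontal distance between each of motor1, motor2, motor4 and trough below 0.1 m and y of each of motor1, motor2, motor4 in the frame of trough above -0.032 m and height (world z) of each of motor1, motor2, motor4 below 0.06 m and y of motor3 in the frame of tray below 0 m and height (world z) of motor3 above 0.062 m) or (horizontal distance between each of motor1, motor2, motor3 and trough below 0.1 m and y of each of motor1, motor2, motor3 in the frame of trough above -0.032 m and height (world z) of each of motor1, motor2, motor3 below 0.06 m and y of motor4 in the frame of tray below 0 m and height (world z) of motor4 above 0.062 m))), for 0.2 s.
2. the lid is shut over three motors, the fourth still on the deck (value of joint trough_lid below 0.08 rad and ((horizontal distance between each of motor2, motor3, motor4 and trough below 0.1 m and y of each of motor2, motor3, motor4 in the frame of trough above -0.032 m and height (world z) of each of motor2, motor3, motor4 below 0.06 m and y of motor1 in the frame of tray below 0 m and height (world z) of motor1 above 0.062 m) or (horizontal distance between each of motor1, motor3, motor4 and trough below 0.1 m and y of each of motor1, motor3, motor4 in the frame of trough above -0.032 m and height (world z) of each of motor1, motor3, motor4 below 0.06 m and y of motor2 in the frame of tray below 0 m and height (world z) of motor2 above 0.062 m) or (horizontal distance between each of motor1, motor2, motor4 and trough below 0.1 m and y of each of motor1, motor2, motor4 in the frame of trough above -0.032 m and height (world z) of each of motor1, motor2, motor4 below 0.06 m and y of motor3 in the frame of tray below 0 m and height (world z) of motor3 above 0.062 m) or (horizontal distance between each of motor1, motor2, motor3 and trough below 0.1 m and y of each of motor1, motor2, motor3 in the frame of trough above -0.032 m and height (world z) of each of motor1, motor2, motor3 below 0.06 m and y of motor4 in the frame of tray below 0 m and height (world z) of motor4 above 0.062 m))), for 0.2 s.
3. the spare motor is in the lower bin, the loaded trough still in its bay with its lid shut (value of joint trough_lid below 0.08 rad and distance between trough and tray_bay below 0.012 m and ((horizontal distance between motor1 and rack below 0.08 m and height (world z) of motor1 between 0.014 and 0.06 m) or (horizontal distance between motor2 and rack below 0.08 m and height (world z) of motor2 between 0.014 and 0.06 m) or (horizontal distance between motor3 and rack below 0.08 m and height (world z) of motor3 between 0.014 and 0.06 m) or (horizontal distance between motor4 and rack below 0.08 m and height (world z) of motor4 between 0.014 and 0.06 m))), for 0.2 s.
4. the three motors have been tipped out of the trough into the pit box with the lid shut (value of joint trough_lid below 0.08 rad and distance between trough and tray_bay above 0.1 m and ((horizontal distance between each of motor2, motor3, motor4 and pit_box below 0.087 m and height (world z) of motor2 between 0.014 and 0.065 m and height (world z) of motor3 between 0.014 and 0.065 m and height (world z) of motor4 between 0.014 and 0.065 m) or (horizontal distance between each of motor1, motor3, motor4 and pit_box below 0.087 m and height (world z) of motor1 between 0.014 and 0.065 m and height (world z) of motor3 between 0.014 and 0.065 m and height (world z) of motor4 between 0.014 and 0.065 m) or (horizontal distance between each of motor1, motor2, motor4 and pit_box below 0.087 m and height (world z) of motor1 between 0.014 and 0.065 m and height (world z) of motor2 between 0.014 and 0.065 m and height (world z) of motor4 between 0.014 and 0.065 m) or (horizontal distance between each of motor1, motor2, motor3 and pit_box below 0.087 m and height (world z) of motor1 between 0.014 and 0.065 m and height (world z) of motor2 between 0.014 and 0.065 m and height (world z) of motor3 between 0.014 and 0.065 m))), for 0.2 s.
At the end, for the whole second after the job is handed in: Three motors lie inside the pit box (middle below its rim or at most 5 mm above it) and the fourth inside the lower bin of the rack; the trough stands in its bay within 12 mm and 0.08 rad of home, level within 0.05 rad, with its lid shut (under 0.08 rad); motors and trough are at rest (((horizontal distance between each of motor2, motor3, motor4 and pit_box below 0.087 m and height (world z) of motor2 between 0.014 and 0.065 m and height (world z) of motor3 between 0.014 and 0.065 m and height (world z) of motor4 between 0.014 and 0.065 m and horizontal distance between motor1 and rack below 0.08 m and height (world z) of motor1 between 0.014 and 0.06 m) or (horizontal distance between each of motor1, motor3, motor4 and pit_box below 0.087 m and height (world z) of motor1 between 0.014 and 0.065 m and height (world z) of motor3 between 0.014 and 0.065 m and height (world z) of motor4 between 0.014 and 0.065 m and horizontal distance between motor2 and rack below 0.08 m and height (world z) of motor2 between 0.014 and 0.06 m) or (horizontal distance between each of motor1, motor2, motor4 and pit_box below 0.087 m and height (world z) of motor1 between 0.014 and 0.065 m and height (world z) of motor2 between 0.014 and 0.065 m and height (world z) of motor4 between 0.014 and 0.065 m and horizontal distance between motor3 and rack below 0.08 m and height (world z) of motor3 between 0.014 and 0.06 m) or (horizontal distance between each of motor1, motor2, motor3 and pit_box below 0.087 m and height (world z) of motor1 between 0.014 and 0.065 m and height (world z) of motor2 between 0.014 and 0.065 m and height (world z) of motor3 between 0.014 and 0.065 m and horizontal distance between motor4 and rack below 0.08 m and height (world z) of motor4 between 0.014 and 0.06 m)) and value of joint trough_lid below 0.08 rad and distance between trough and tray_bay below 0.012 m and angle between trough's own z axis and vertical below 0.05 rad and angle between the x axis of trough and the x axis of tray, either way round below 0.08 rad and linear speed of each of motor1, motor2, motor3, motor4, trough below 0.02 m/s); the robot touches nothing.
It fails at once if a motor is lifted more than 30 mm off the deck while the trough's lid is open (value of joint trough_lid above 0.5 rad and height (world z) of any of motor1, motor2, motor3, motor4 above 0.1 m).
It fails at once if a racer, the pinion box, the brass can, the tweezers, the meter or the oil bottle is moved more than 25 mm (distance of any of racer_red, racer_yellow, racer_blue, pinion_box, brass_can, tweezers, meter, oil_bottle from where it was at the start of the episode above 0.025 m).
It also fails if it takes over 72 s, if anything falls off the work surface, if the arm or the gripper's body presses on something with over 40 N, if the wrist force passes 120 N, or if a joint passes its speed limit or range.

ROBOT

A 7-joint arm with a two-finger parallel gripper is mounted at the origin on the work surface. World frame = base frame: x ahead of the robot, y to its left, z up, the work surface at z = 0. Lengths are in m, angles in rad, forces in N, time in s.
With the tool pointing down it reaches from about 0.4 to 0.85 m from the base axis. Payload 10.4 kg.
Tool frame: the origin (TCP) lies midway between the tips of the shut fingers; the grasp point (between the pads) lies 19 mm behind it; z points along the fingers, y is the direction in which the jaws open and shut (so a half turn about z gives the same grasp; the last joint's range is limited). The gripper opens to 85 mm and grips with 20 to 120 N. Pads are 22 mm wide; open, the fingers measure 114 mm over their backs; the gripper's body (76 mm by 85 mm) begins 54 mm behind the grasp point. The pads swing forward as they close: fully open they stand 13 mm farther back than shut.
Start: joints at [1.082, 0.332, -0.065, 1.46, 0.022, 1.35, -0.088], TCP at [0.281, -0.558, 0.231] pointing down, gripper open.
Joint ranges: [-2.6, 2.6], [-0.5, 2.12], [-1.47, 1.34], [0.16, 2.42], [-1.27, 4.41], [0.06, 2.06], [-2.6, 2.6]. Speed limits (rad/s): [2.22, 2.22, 2.79, 2.79, 3.14, 3.14, 3.14].

INTERFACE

Orientations are given as a unit quaternion [x, y, z, w].
In Python, from workcell import get_obs, camera, calibration, hand_in gives the robot as it stands.
- The arm moves only by the shell command python3 -m handwheel 'ROWS' [FORCE]. ROWS is JSON, a list of rows, each an object with "jaw": the finger opening in mm, from 0 to 85.4; "delta_pos": the shift along the tool's x, y, z scaled (see below), a list of three; "turn": the turn about the tool's z scaled (see below). In form: [{"jaw": jaw, "delta_pos": [tx, ty, tz], "turn": turn}, ...]. A call has 1 to 10 rows; each row is the pose to reach, as a shift and turn from the pose commanded when the call began, along the tool's axes at that moment, turning the shorter way round; what a row does not reach only later rows make up. The controller multiplies each number of a shift by 1 m and each number of a turn by pi rad. A row lasts 1/12 s, in which the tool goes at most 41.7 mm and 7.16 degrees, less where a joint would pass 70% of its speed; a pose out of reach is approached as far as the arm can. A call with a number of a shift or a turn outside -1 to 1 is refused whole. A call with a gripper value outside its range is refused whole. The fingers move at their own pace and stop on an object; FORCE is the grip in N (left out, the last holds). Time passes only in rows, so rows that repeat a pose let the fingers close. It gives the time, the measured TCP pose, the force and the opening at its end, in the units of the state.
- get_obs(): the state, without advancing time (a new reading comes with each control period).
- camera(name): name is "scene" or "top" or "wrist"; returns the picture (480x640x3 uint8, red, green, blue); there is no depth.
- calibration(name): a dict with "mtx" (3x3 intrinsics, pixels), "dist_coeffs" ([k1, k2, p1, p2, k3] as OpenCV has them; the pictures are not rectified), "rvec" (rotation vector, rad) and "tvec" (3), from world to camera coordinates, as OpenCV has them. Camera axes: x right, y down, z forward; pixel columns grow to the right and rows downward; lengths in m; the calibration is good to about 2 mm. A picture is of the moment at which its call begins: read the wrist's pose just before it. calibration takes no time and is no camera call; for the wrist camera it gives the pose at the moment of the call.
- hand_in(): hands the job in, once; it reports no verdict.
The state is a dict: "clock": time; "joint_pos": joint angles; "joint_velocities": joint speeds; "tau": joint torques, N m; "position": TCP position; "ee_rot": TCP orientation; "ft_force": force on the tool from outside, world axes, zero at the start; "torque": the same for the moment, N m; "grip_width": opening from 0.0 (shut) to 1.0 (fully open).
Only numpy, scipy, OpenCV 4.12 (cv2) and the standard library are available. Lean on these libraries where they do the work, as an engineer would, in place of code of your own. Each camera call takes 0.05 s, during which the arm holds its last target.

## Working session

There is one attempt and no reset: what is moved stays moved. The work goes in short steps, Python scripts to look and compute and a shell command to move; the robot and the scene stay as the last step left them, time stands still between calls to the robot, and variables do not carry over. Pictures are saved under pics/ and viewed, and the job is handed in when it is done.

```bash
ls; mkdir -p pics; cat > h.py <<'E'
import numpy as np,cv2
from workcell import get_obs,camera,calibration
from scipy.spatial.transform import Rotation as R
def snap(n,f):
    im=camera(n); cv2.imwrite('pics/'+f,cv2.cvtColor(im,cv2.COLOR_RGB2BGR)); return im
def ray(c,uv):
    K=np.array(c['mtx'],float);d=np.array(c['dist_coeffs'],float)
    p=cv2.undistortPoints(np.array(uv,float).reshape(-1,1,2),K,d).reshape(-1,2)
    Rm=cv2.Rodrigues(np.array(c['rvec'],float))[0];t=np.array(c['tvec'],float).reshape(3)
    return -Rm.T@t,(np.c_[p,np.ones(len(p))]@Rm)
def onplane(c,uv,z):
    o,d=ray(c,uv); s=(z-o[2])/d[:,2]; return o+d*s[:,None]
def proj(c,P):
    return cv2.projectPoints(np.array(P,float).reshape(-1,1,3),np.array(c['rvec'],float),np.array(c['tvec'],float),np.array(c['mtx'],float),np.array(c['dist_coeffs'],float))[0].reshape(-1,2)
def st():
    o=get_obs(); print(o['clock'],np.round(o['position'],4),np.round(o['ee_rot'],4),np.round(o['ft_force'],1),o['grip_width'],np.round(o['joint_pos'],3)); return o
E
python3 - <<'E'
from h import *
o=st(); print(o.keys())
print(R.from_quat(o['ee_rot']).as_matrix().round(3))
for n in ['scene','top','wrist']:
    c=calibration(n); print(n,np.round(c['mtx'],1).tolist(),ray(c,[[320,240]])[0].round(3),ray(c,[[320,240]])[1].round(3))
    snap(n,n+'0.png')
E
```

```text
pics
0.0 [ 0.2805 -0.5581  0.2305] [ 9.730e-01  2.308e-01 -2.000e-04 -7.000e-04] [ 0.5 -0.   0.6] 1.001375651794588 [ 1.082  0.333 -0.065  1.461  0.022  1.35  -0.088]
dict_keys(['clock', 'joint_pos', 'joint_velocities', 'tau', 'position', 'ee_rot', 'ft_force', 'torque', 'grip_width'])
[[ 0.893  0.449 -0.001]
 [ 0.449 -0.893  0.001]
 [-0.    -0.001 -1.   ]]
scene [[520.4, 0.0, 315.0], [0.0, 520.4, 241.9], [0.0, 0.0, 1.0]] [ 1.136 -0.482  0.653] [[-0.592  0.52  -0.615]]
top [[553.5, 0.0, 322.7], [0.0, 553.5, 235.3], [0.0, 0.0, 1.0]] [0.49  0.003 1.084] [[ 0.071  0.021 -0.997]]
wrist [[351.0, 0.0, 314.1], [0.0, 351.0, 242.0], [0.0, 0.0, 1.0]] [ 0.341 -0.529  0.372] [[-0.226 -0.13  -0.966]]
```

View pics/top0.png

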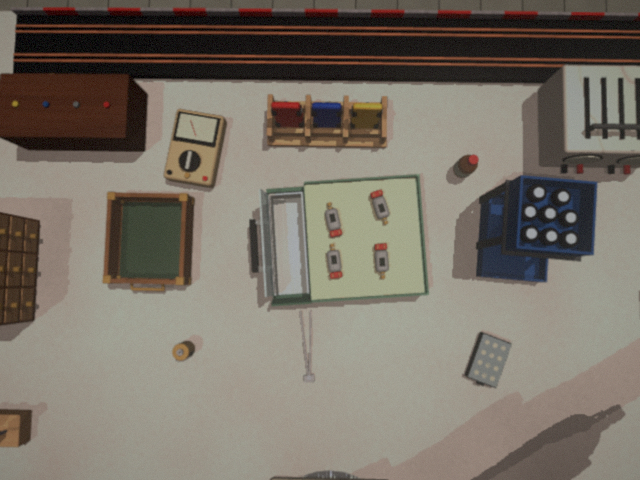

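View pics/scene0.png

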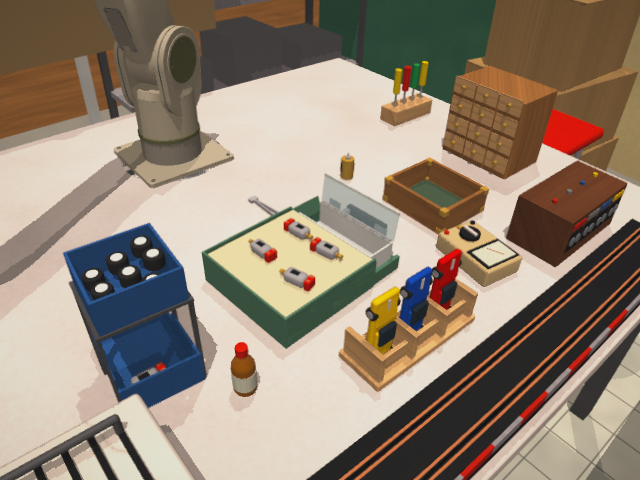

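```bash
python3 - <<'E'
import cv2
t=cv2.imread('pics/top0.png')
cv2.imwrite('pics/t_a.png',cv2.resize(t[165:315,235:435],None,fx=4,fy=4,interpolation=cv2.INTER_CUBIC))
cv2.imwrite('pics/t_b.png',cv2.resize(t[150:300,440:640],None,fx=4,fy=4,interpolation=cv2.INTER_CUBIC))
cv2.imwrite('pics/t_c.png',cv2.resize(t[165:315,80:280],None,fx=4,fy=4,interpolation=cv2.INTER_CUBIC))
s=cv2.imread('pics/scene0.png')
cv2.imwrite('pics/s_a.png',cv2.resize(s[160:360,190:410],None,fx=3.5,fy=3,interpolation=cv2.INTER_CUBIC))
cv2.imwrite('pics/s_b.png',cv2.resize(s[210:410,50:250],None,fx=3,fy=3,interpolation=cv2.INTER_CUBIC))
E
```

```text
(no output)
```

View pics/t_a.png

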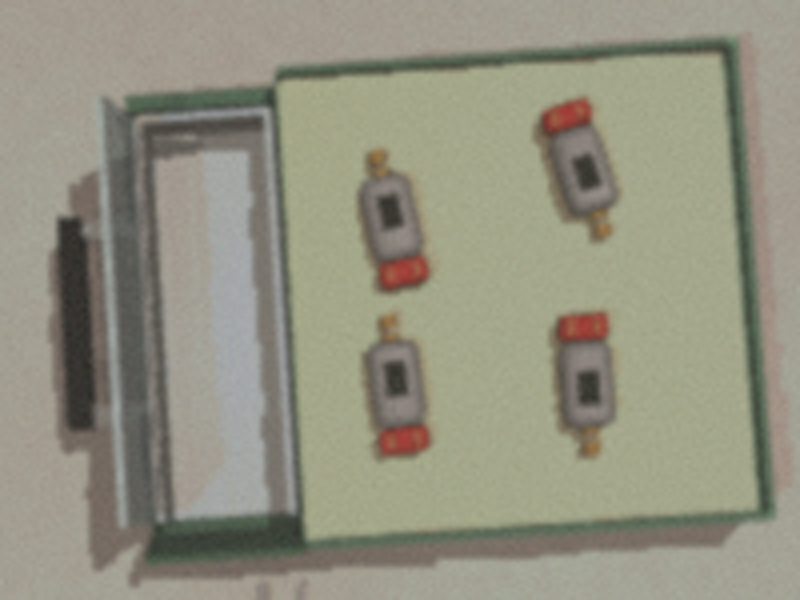

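View pics/t_b.png

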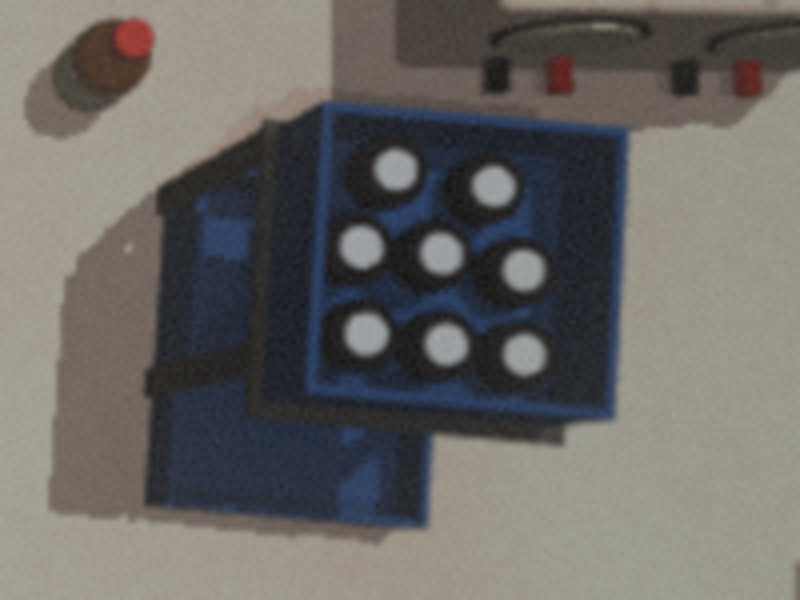

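View pics/s_b.png

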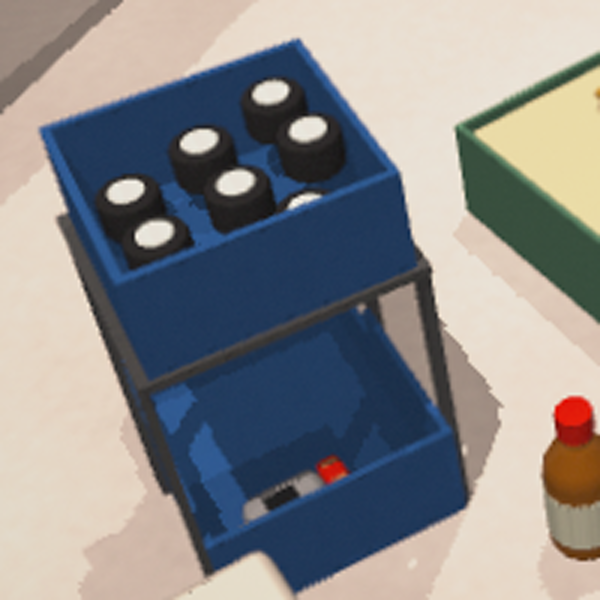

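View pics/t_c.png

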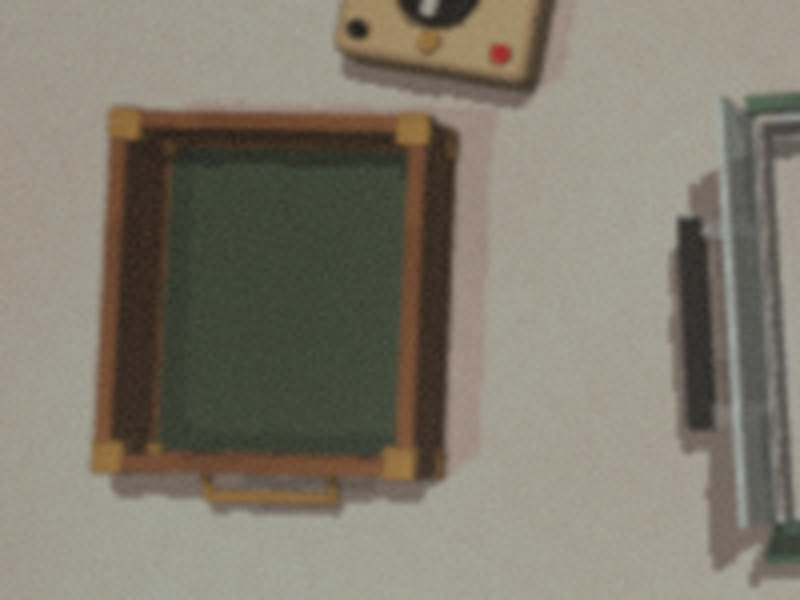

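View pics/wrist0.png

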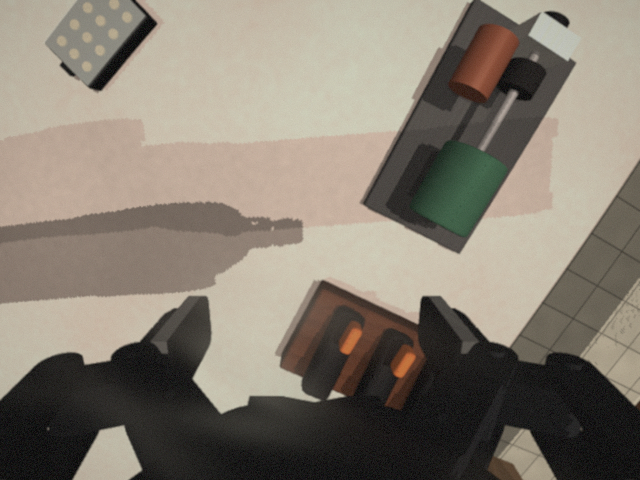

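```bash
python3 - <<'E'
from h import *
im=cv2.cvtColor(cv2.imread('pics/top0.png'),cv2.COLOR_BGR2RGB); c=calibration('top')
hsv=cv2.cvtColor(im,cv2.COLOR_RGB2HSV)
print(hsv[240,350],hsv[240,430],hsv[330,350])
# cream
m=cv2.inRange(hsv,(24,35,120),(40,255,255)); m[:, :290]=0;m[:,440:]=0;m[:165]=0;m[315:]=0
m=cv2.morphologyEx(m,cv2.MORPH_CLOSE,np.ones((3,3)))
cs,_=cv2.findContours(m,cv2.RETR_EXTERNAL,cv2.CHAIN_APPROX_NONE);k=max(cs,key=cv2.contourArea)
h=cv2.convexHull(k);print(cv2.contourArea(k))
ap=cv2.approxPolyDP(h,6,True).reshape(-1,2);print(ap)
P=onplane(c,ap,0.06);print(P.round(4))
for i in range(len(P)):print(np.linalg.norm(P[i]-P[i-1]).round(4))
r=cv2.minAreaRect(onplane(c,k.reshape(-1,2),0.06)[:,:2].astype(np.float32));print(r)
# red bells and steel cans
red=cv2.inRange(hsv,(0,120,90),(8,255,255))|cv2.inRange(hsv,(172,120,90),(180,255,255))
red[:, :300]=0;red[:,420:]=0;red[:185]=0;red[290:]=0
n,l,s,ce=cv2.connectedComponentsWithStats(red)
print(s[:,4],ce)
# non-cream blobs in deck
hull=np.zeros_like(m);cv2.fillConvexPoly(hull,h.reshape(-1,2),255)
hull=cv2.erode(hull,np.ones((7,7)))
b=hull&~cv2.inRange(hsv,(24,35,120),(40,255,255))
b=cv2.morphologyEx(b,cv2.MORPH_OPEN,np.ones((2,2)))
n,l,s,ce=cv2.connectedComponentsWithStats(b)
for i in range(1,n):
  if s[i,4]<80: continue
  ys,xs=np.where(l==i); q=onplane(c,np.c_[xs,ys],0.072)[:,:2]
  rc=cv2.minAreaRect(q.astype(np.float32)); print(s[i,4],ce[i].round(1),np.round(rc[0],4),np.round(rc[1],3),round(rc[2],1))
E
```

```text
[ 34  44 169] [ 23  29 161] [ 23  25 162]
12730.0
[[414 178]
 [423 291]
 [312 299]
 [302 186]]
[[ 0.6823 -0.1487  0.06  ]
 [ 0.4725 -0.1661  0.06  ]
 [ 0.4542  0.0376  0.06  ]
 [ 0.664   0.0604  0.06  ]]
0.2098
0.2106
0.2046
0.211
((0.5683087110519409, -0.05394687503576279), (0.21457010507583618, 0.211557075381279), 4.866828441619873)
[306933     65     70     64     68] [[319.46818035 239.50207048]
 [376.36923077 193.6       ]
 [335.27142857 232.57142857]
 [380.203125   246.515625  ]
 [335.39705882 274.55882353]]
473 [380.  206.4] [ 0.6232 -0.0855] [0.066 0.03 ] 17.1
453 [334.  222.6] [0.5987 0.001 ] [0.066 0.029] 13.3
453 [381.6 259.5] [ 0.5259 -0.0885] [0.066 0.027] 1.0
456 [334.7 264.1] [ 0.5228 -0.0031] [0.066 0.028] 7.7
```

```bash
python3 - <<'E'
from h import *
c=calibration('top')
q=np.array([[109,107],[431,117],[93,471],[415,479]])/4+[80,165]
P=onplane(c,q,0.06);print(P.round(4),P.mean(0))
print([np.linalg.norm(P[a]-P[b]).round(4) for a,b in((0,1),(0,2),(2,3),(1,3))], np.degrees(np.arctan2(*(P[0]-P[2])[[1,0]])),np.degrees(np.arctan2(*(P[1]-P[3])[[1,0]])))
q=np.array([[145,505],[427,525]])/4+[440,150]
P=onplane(c,q,0.035);print(P.round(4),np.linalg.norm(P[0]-P[1]));d=P[0]-P[1];yaw=np.arctan2(-d[0],d[1]);print('rack yaw',np.degrees(yaw))
o=P.mean(0)[:2]+80e-3*np.array([np.cos(yaw),np.sin(yaw)]);print(o)
# upper bin top corners z .225
q=np.array([[322,102],[629,130],[307,393],[613,418]])/4+[440,150]
P=onplane(c,q,0.225);print(P.round(4),[np.linalg.norm(P[a]-P[b]).round(4) for a,b in((0,1),(0,2),(2,3),(1,3))],np.degrees(np.arctan2(*(P[0]-P[2])[[1,0]])))
# check tray projection
th=np.radians(4.9);T=np.array([.5593,.0515]);Rm=np.array([[np.cos(th),-np.sin(th)],[np.sin(th),np.cos(th)]])
for a in [(-108,0,60),(108,0,60),(-108,-212,60),(108,-212,60),(0,101,46),(-50,101,56),(50,101,56),(-95,35,58),(95,35,58),(95,67,58),(95,3,58)]:
  p=T+Rm@(np.array(a[:2])/1e3); print(a,p.round(4),(proj(c,[[*p,a[2]/1e3]])[0]-[235,165])*4)
E
```

```text
[[0.6477 0.4272 0.06  ]
 [0.6452 0.2745 0.06  ]
 [0.4769 0.4264 0.06  ]
 [0.476  0.2757 0.06  ]] [0.56142721 0.35095811 0.06      ]
[np.float64(0.1527), np.float64(0.1708), np.float64(0.1507), np.float64(0.1692)] 0.2907847807541595 -0.388855732509192
[[ 0.5014 -0.2704  0.035 ]
 [ 0.4943 -0.4029  0.035 ]] 0.13265441453130344
rack yaw -3.0894890992212503
[ 0.57775331 -0.34093973]
[[ 0.6579 -0.2907  0.225 ]
 [ 0.6488 -0.4104  0.225 ]
 [ 0.5437 -0.2836  0.225 ]
 [ 0.536  -0.4017  0.225 ]] [np.float64(0.1201), np.float64(0.1144), np.float64(0.1184), np.float64(0.1131)] -3.5472991152769473
(-108, 0, 60) [0.4517 0.0423] [297.74612314 541.23671665]
(108, 0, 60) [0.6669 0.0607] [267.35221192  77.81206513]
(-108, -212, 60) [ 0.4698 -0.169 ] [758.09126261 509.9098095 ]
(108, -212, 60) [ 0.685  -0.1505] [719.90744944  46.30642666]
(0, 101, 46) [0.5507 0.1521] [ 69.80257749 324.31383552]
(-50, 101, 56) [0.5009 0.1479] [ 72.96434263 430.2331978 ]
(50, 101, 56) [0.6005 0.1564] [ 60.64534863 216.62338782]
(-95, 35, 58) [0.4617 0.0783] [220.43182724 517.92844375]
(95, 35, 58) [0.651  0.0945] [194.87064367 111.13605573]
(95, 67, 58) [0.6482 0.1264] [126.81016153 115.89102289]
(95, 3, 58) [0.6537 0.0626] [262.98222243 106.38225637]
```

```bash
cat >> h.py <<'E'
TH=np.radians(4.9);TO=np.array([.5596,.0485])
def t2w(x,y,z):  # tray mm -> world m
    return np.array([TO[0]+(np.cos(TH)*x-np.sin(TH)*y)/1e3,TO[1]+(np.sin(TH)*x+np.cos(TH)*y)/1e3,z/1e3])
def w2t(p):
    d=np.array(p)[:2]-TO; return np.array([np.cos(TH)*d[0]+np.sin(TH)*d[1],-np.sin(TH)*d[0]+np.cos(TH)*d[1]])*1e3
def go(p,yaw=None):
    "delta for target world p; yaw= heading of tool x in deg"
    o=get_obs();Rm=R.from_quat(o['ee_rot']).as_matrix();d=Rm.T@(np.array(p)-o['position'])
    cur=np.degrees(np.arctan2(Rm[1,0],Rm[0,0]));s='' if yaw is None else 'turn %.4f'%(-(((yaw-cur)+180)%360-180)/180)
    print('delta',d.round(4),s,'cur yaw',cur.round(2),'tray',w2t(o['position']).round(1),round(o['position'][2],4))
E
python3 - <<'E'
from h import *
go(t2w(0,-100,280),4.9)
go([0.42,-0.35,0.33],4.9)
E
```

```text
delta [ 0.4847 -0.3239 -0.049 ] turn 0.1210 cur yaw 26.69 tray [-329.8 -580.6] 0.2307
delta [ 0.2181 -0.1235 -0.0992] turn 0.1210 cur yaw 26.69 tray [-329.8 -580.6] 0.2307
```

```bash
python3 -m handwheel '[{"jaw":0,"delta_pos":[0.1,-0.06,-0.06],"turn":0.04},{"jaw":0,"delta_pos":[0.485,-0.324,-0.05],"turn":0.121},{"jaw":0,"delta_pos":[0.485,-0.324,-0.05],"turn":0.121},{"jaw":0,"delta_pos":[0.485,-0.324,-0.05],"turn":0.121},{"jaw":0,"delta_pos":[0.485,-0.324,-0.05],"turn":0.121},{"jaw":0,"delta_pos":[0.485,-0.324,-0.05],"turn":0.121},{"jaw":0,"delta_pos":[0.485,-0.324,-0.05],"turn":0.121},{"jaw":0,"delta_pos":[0.485,-0.324,-0.05],"turn":0.121},{"jaw":0,"delta_pos":[0.485,-0.324,-0.05],"turn":0.121},{"jaw":0,"delta_pos":[0.485,-0.324,-0.05],"turn":0.121}]'; python3 -c "
from h import *
st();go(t2w(0,-100,280),4.9)"
```

```text
clock: 0.98
position: [0.4832, -0.2017, 0.2716]
ee_rot: [0.999, 0.043, 0.0, 0.0]
ft_force: [0.8, -0.7, -0.2]
grip_width: 0.0
0.9833 [ 0.4832 -0.2017  0.2716] [9.991e-01 4.270e-02 1.000e-04 2.000e-04] [ 0.8 -0.7 -0.2] 0.0001362239211748591 [ 0.606  0.107 -0.321  1.652  0.034  1.388 -1.205]
delta [ 0.0975 -0.1427 -0.0084] turn -0.0000 cur yaw 4.9 tray [ -97.5 -242.7] 0.2716
```

```bash
python3 -m handwheel '[{"jaw":0,"delta_pos":[0.0975,-0.143,-0.008],"turn":0},{"jaw":0,"delta_pos":[0.0975,-0.143,-0.008],"turn":0},{"jaw":0,"delta_pos":[0.0975,-0.143,-0.008],"turn":0},{"jaw":0,"delta_pos":[0.0975,-0.143,-0.008],"turn":0},{"jaw":0,"delta_pos":[0.0975,-0.143,-0.008],"turn":0},{"jaw":0,"delta_pos":[0.0975,-0.143,-0.008],"turn":0}]'; python3 -c "
from h import *
st();c=calibration('wrist');print(c['rvec'],c['tvec']);snap('wrist','w1.png')
for a in [(-108,0,60),(108,0,60),(-108,-212,60),(108,-212,60),(95,67,58),(95,3,58),(-50,101,56),(50,101,56)]: print(a,proj(c,[t2w(*a)])[0].round(1))"
```

```text
clock: 1.48
position: [0.5685, -0.0486, 0.2791]
ee_rot: [0.999, 0.046, -0.0, -0.001]
ft_force: [1.1, 0.2, 1.0]
grip_width: 0.004
1.4833 [ 0.5685 -0.0486  0.2791] [ 9.989e-01  4.590e-02 -1.000e-04 -8.000e-04] [1.1 0.2 1. ] 0.004184601753847278 [ 0.386  0.223 -0.448  1.516  0.095  1.425 -1.545]
[-2.16625634  1.97592629  0.27023348] [-0.10042442  0.49435232  0.57258757]
(-108, 0, 60) [226.9 306.7]
(108, 0, 60) [214.2 102.8]
(-108, -212, 60) [414.7 307.8]
(108, -212, 60) [432.3 104.4]
(95, 67, 58) [148.9 117.5]
(95, 3, 58) [212.5 116.9]
(-50, 101, 56) [134.1 255.9]
(50, 101, 56) [122.2 163.6]
```

View pics/w1.png

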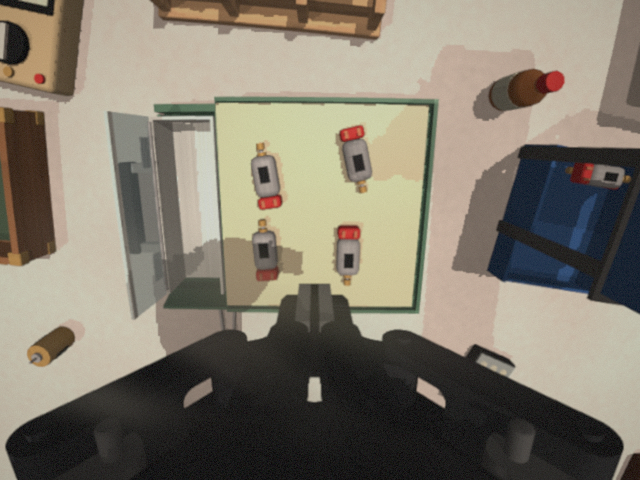

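```bash
cat >> h.py <<'E'
def motors(im,c,z=0.07,verbose=True):
    hsv=cv2.cvtColor(im,cv2.COLOR_RGB2HSV)
    poly=proj(c,[t2w(-104,-3,60),t2w(104,-3,60),t2w(104,-206,60),t2w(-104,-206,60)]).astype(np.int32)
    hull=np.zeros(im.shape[:2],np.uint8);cv2.fillConvexPoly(hull,poly,255)
    red=cv2.inRange(hsv,(0,120,70),(9,255,255))|cv2.inRange(hsv,(172,120,70),(180,255,255))
    gray=cv2.inRange(hsv,(0,0,70),(180,38,255))
    b=hull&(red|gray);b=cv2.morphologyEx(b,cv2.MORPH_CLOSE,np.ones((5,5)))
    b=cv2.morphologyEx(b,cv2.MORPH_OPEN,np.ones((3,3)))
    n,l,s,ce=cv2.connectedComponentsWithStats(b);out=[]
    for i in range(1,n):
        if s[i,4]<200: continue
        m=(l==i); ys,xs=np.where(m); q=np.array([w2t(p) for p in onplane(c,np.c_[xs,ys],z)])
        ry,rx=np.where(m&(red>0))
        rc=cv2.minAreaRect(q.astype(np.float32))
        rm=np.array([w2t(p) for p in onplane(c,np.c_[rx,ry],z)]).mean(0) if len(rx) else None
        d=None
        if rm is not None:
            # body (bell+can) 52 mm long: body middle -> origin 6mm further to shaft
            u=np.array(rc[0])-rm;u/=np.linalg.norm(u);d=np.degrees(np.arctan2(u[1],u[0]))
        print(s[i,4],ce[i].round(),'body mid tray',np.round(rc[0],1),np.round(rc[1],1),round(rc[2],1),'red',None if rm is None else rm.round(1),'heading',d)
    return b
E
python3 - <<'E'
from h import *
im=cv2.cvtColor(cv2.imread('pics/w1.png'),cv2.COLOR_BGR2RGB);motors(im,calibration('wrist'))
E
```

```text
1094 [355. 152.] body mid tray [  59.2 -140.5] [50.9 23.3] 12.6 red [  78.4 -136.2] heading -167.29330135219502
1063 [266. 183.] body mid tray [ 31.2 -53.2] [51.4 23.9] 7.3 red [ 11.8 -55.9] heading 7.840965717953701
924 [348. 248.] body mid tray [ -38.3 -135.8] [51.1 22.5] 0.2 red [ -19.2 -135.9] heading 179.64782405200336
874 [265. 257.] body mid tray [-45.5 -49.5] [51.9 23.4] 3.0 red [-65.4 -50.6] heading 3.181316486959939
233 [324. 295.] body mid tray [ -88.2 -112.6] [21.3 15.1] 1.0 red None heading None
```

```bash
python3 -c "
from h import *
go(t2w(33,-98,66),4.9)"
```

```text
delta [ 0.0334 -0.0019  0.2129] turn 0.0010 cur yaw 5.08 tray [  -0.3 -100.1] 0.279
```

```bash
python3 -m handwheel '[{"jaw":0,"delta_pos":[0.0335,0,0.14],"turn":0.001},{"jaw":0,"delta_pos":[0.0335,0,0.14],"turn":0.001},{"jaw":0,"delta_pos":[0.0335,0,0.14],"turn":0.001},{"jaw":0,"delta_pos":[0.0335,0,0.213],"turn":0.001},{"jaw":0,"delta_pos":[0.0335,0,0.213],"turn":0.001},{"jaw":0,"delta_pos":[0.0335,0,0.213],"turn":0.001},{"jaw":0,"delta_pos":[0.0335,0,0.213],"turn":0.001}]'; python3 -c "
from h import *
go(t2w(33,10,66),4.9)"
```

```text
clock: 2.12
position: [0.5989, -0.0514, 0.0642]
ee_rot: [0.999, 0.04, -0.003, 0.0]
ft_force: [0.8, 0.3, -0.7]
grip_width: -0.002
delta [ 0.0018 -0.1129 -0.0018] turn -0.0015 cur yaw 4.63 tray [  30.6 -102.9] 0.0642
```

```bash
python3 -m handwheel '[{"jaw":0,"delta_pos":[0.002,-0.016,-0.001],"turn":0},{"jaw":0,"delta_pos":[0.002,-0.028,-0.001],"turn":0},{"jaw":0,"delta_pos":[0.002,-0.040,-0.001],"turn":0},{"jaw":0,"delta_pos":[0.002,-0.052,-0.001],"turn":0},{"jaw":0,"delta_pos":[0.002,-0.064,-0.001],"turn":0},{"jaw":0,"delta_pos":[0.002,-0.076,-0.001],"turn":0},{"jaw":0,"delta_pos":[0.002,-0.086,-0.001],"turn":0},{"jaw":0,"delta_pos":[0.002,-0.096,-0.001],"turn":0},{"jaw":0,"delta_pos":[0.002,-0.106,-0.001],"turn":0},{"jaw":0,"delta_pos":[0.002,-0.115,-0.001],"turn":0}]'; python3 -c "
from h import *
st();go(t2w(33,10,66),4.9);snap('top','t2.png');snap('wrist','w2.png')"
```

```text
clock: 2.95
position: [0.5934, 0.066, 0.0674]
ee_rot: [0.999, 0.041, -0.0, -0.0]
ft_force: [0.0, -0.3, 0.1]
grip_width: 0.0
2.95 [0.5934 0.066  0.0674] [ 0.9991  0.0414 -0.     -0.    ] [ 0.  -0.3  0.1] 0.0004997908266399063 [ 0.18   0.455 -0.457  1.695  0.226  1.045 -1.839]
delta [-0.0022  0.0045  0.0014] turn -0.0009 cur yaw 4.74 tray [35.2 14.5] 0.0674
```

View pics/w2.png

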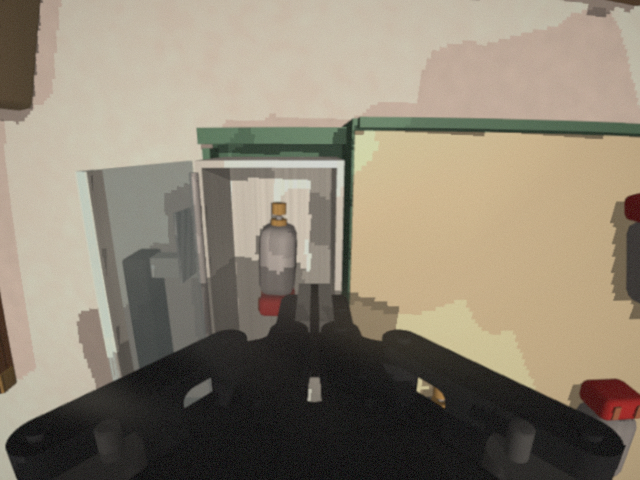

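```bash
python3 -m handwheel '[{"jaw":0,"delta_pos":[0,0,-0.035],"turn":0},{"jaw":0,"delta_pos":[-0.08,0.109,-0.035],"turn":0},{"jaw":0,"delta_pos":[-0.08,0.109,-0.035],"turn":0},{"jaw":0,"delta_pos":[-0.08,0.109,-0.035],"turn":0},{"jaw":0,"delta_pos":[-0.08,0.109,-0.035],"turn":0},{"jaw":0,"delta_pos":[-0.08,0.109,-0.001],"turn":0},{"jaw":0,"delta_pos":[-0.08,0.109,0.001],"turn":0}]'; python3 -c "
from h import *
go(t2w(-44,10,66),4.9)"
```

```text
clock: 3.63
position: [0.5201, -0.0523, 0.0629]
ee_rot: [0.999, 0.04, -0.002, 0.0]
ft_force: [-1.2, -0.4, -1.7]
grip_width: 0.004
delta [ 0.0033 -0.1071 -0.0031] turn -0.0020 cur yaw 4.54 tray [-48.  -97.1] 0.0629
```

```bash
python3 -m handwheel '[{"jaw":0,"delta_pos":[0.003,-0.016,-0.003],"turn":0},{"jaw":0,"delta_pos":[0.003,-0.028,-0.003],"turn":0},{"jaw":0,"delta_pos":[0.003,-0.040,-0.003],"turn":0},{"jaw":0,"delta_pos":[0.003,-0.052,-0.003],"turn":0},{"jaw":0,"delta_pos":[0.003,-0.064,-0.003],"turn":0},{"jaw":0,"delta_pos":[0.003,-0.076,-0.003],"turn":0},{"jaw":0,"delta_pos":[0.003,-0.086,-0.003],"turn":0},{"jaw":0,"delta_pos":[0.003,-0.096,-0.003],"turn":0},{"jaw":0,"delta_pos":[0.003,-0.106,-0.003],"turn":0},{"jaw":0,"delta_pos":[0.003,-0.112,-0.003],"turn":0}]'; python3 -c "
from h import *
st();go(t2w(33,10,66),4.9);snap('wrist','w3.png')"
```

```text
clock: 4.47
position: [0.5164, 0.0631, 0.0694]
ee_rot: [0.999, 0.042, 0.0, -0.0]
ft_force: [0.7, -0.1, 0.8]
grip_width: -0.002
4.4667 [0.5164 0.0631 0.0694] [ 9.991e-01  4.170e-02  1.000e-04 -1.000e-04] [ 0.7 -0.1  0.8] -0.0024580950104410573 [ 0.23   0.304 -0.497  1.893  0.172  0.986 -1.831]
delta [0.0748 0.0081 0.0034] turn -0.0006 cur yaw 4.79 tray [-41.8  18.2] 0.0694
```

View pics/w3.png

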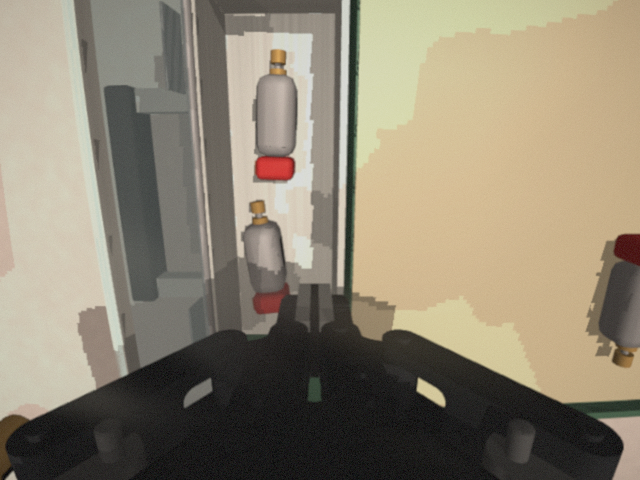

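```bash
python3 -m handwheel '[{"jaw":0,"delta_pos":[0,0.02,-0.035],"turn":0},{"jaw":0,"delta_pos":[0.003,0.196,-0.035],"turn":0},{"jaw":0,"delta_pos":[0.003,0.196,-0.035],"turn":0},{"jaw":0,"delta_pos":[0.003,0.196,-0.035],"turn":0},{"jaw":0,"delta_pos":[0.003,0.196,-0.035],"turn":0},{"jaw":0,"delta_pos":[0.003,0.196,-0.02],"turn":0},{"jaw":0,"delta_pos":[0.003,0.196,0.002],"turn":0},{"jaw":0,"delta_pos":[0.003,0.196,0.002],"turn":0},{"jaw":0,"delta_pos":[0.003,0.196,0.002],"turn":0}]'; python3 -c "
from h import *
go(t2w(-38,10,66),4.9)"
```

```text
clock: 5.27
position: [0.5348, -0.1333, 0.0668]
ee_rot: [0.999, 0.041, -0.001, -0.0]
ft_force: [-0.1, 1.2, 0.8]
grip_width: 0.002
delta [ 0.0016 -0.189   0.0009] turn -0.0010 cur yaw 4.73 tray [ -40.2 -179. ] 0.0668
```

```bash
python3 -m handwheel '[{"jaw":0,"delta_pos":[0.0016,-0.014,0],"turn":0},{"jaw":0,"delta_pos":[0.0016,-0.026,0],"turn":0},{"jaw":0,"delta_pos":[0.0016,-0.040,0],"turn":0},{"jaw":0,"delta_pos":[0.0016,-0.054,0],"turn":0},{"jaw":0,"delta_pos":[0.0016,-0.068,0],"turn":0},{"jaw":0,"delta_pos":[0.0016,-0.082,0],"turn":0},{"jaw":0,"delta_pos":[0.0016,-0.096,0],"turn":0},{"jaw":0,"delta_pos":[0.0016,-0.110,0],"turn":0},{"jaw":0,"delta_pos":[0.0016,-0.120,0],"turn":0},{"jaw":0,"delta_pos":[0.0016,-0.130,0],"turn":0}]'; python3 -c "
from h import *
st();go(t2w(-38,10,66),4.9);snap('wrist','w4.png')"
```

```text
clock: 6.1
position: [0.5268, -0.0023, 0.0684]
ee_rot: [0.999, 0.042, 0.001, 0.0]
ft_force: [-0.3, -1.5, 0.7]
grip_width: -0.002
6.1 [ 0.5268 -0.0023  0.0684] [9.991e-01 4.210e-02 7.000e-04 1.000e-04] [-0.3 -1.5  0.7] -0.0018031954013847326 [ 0.312  0.311 -0.449  1.88   0.16   0.984 -1.694]
delta [-0.0011 -0.0578  0.0023] turn -0.0004 cur yaw 4.82 tray [-37.  -47.8] 0.0684
```

View pics/w4.png

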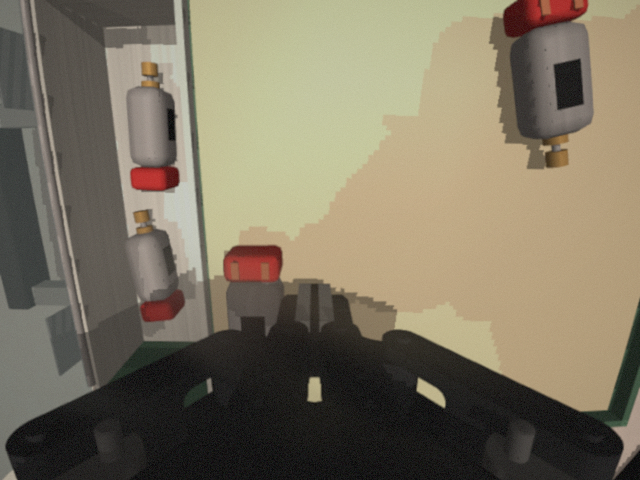

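Motor D is moving squarely (heading unchanged); continue slowly to the edge.

```bash
python3 -m handwheel '[{"jaw":0,"delta_pos":[-0.001,-0.010,0.001],"turn":0},{"jaw":0,"delta_pos":[-0.001,-0.020,0.001],"turn":0},{"jaw":0,"delta_pos":[-0.001,-0.030,0.001],"turn":0},{"jaw":0,"delta_pos":[-0.001,-0.040,0.001],"turn":0},{"jaw":0,"delta_pos":[-0.001,-0.050,0.001],"turn":0},{"jaw":0,"delta_pos":[-0.001,-0.060,0.001],"turn":0},{"jaw":0,"delta_pos":[-0.001,-0.060,-0.05],"turn":0},{"jaw":0,"delta_pos":[-0.02,-0.060,-0.09],"turn":0},{"jaw":0,"delta_pos":[-0.04,-0.060,-0.12],"turn":0}]'; python3 -c "
from h import *
st();c=calibration('wrist');snap('wrist','w5.png');snap('top','t5.png')
t=cv2.imread('pics/t5.png');cv2.imwrite('pics/t5a.png',cv2.resize(t[165:315,235:435],None,fx=4,fy=4,interpolation=cv2.INTER_CUBIC))"
```

```text
clock: 6.9
position: [0.4847, 0.054, 0.1843]
ee_rot: [0.999, 0.042, 0.0, -0.001]
ft_force: [0.7, -1.1, 0.4]
grip_width: 0.002
6.9 [0.4847 0.054  0.1843] [ 9.991e-01  4.170e-02  0.000e+00 -6.000e-04] [ 0.7 -1.1  0.4] 0.0016582781015532122 [ 0.282  0.097 -0.509  1.854  0.049  1.203 -1.729]
```

View pics/w5.png

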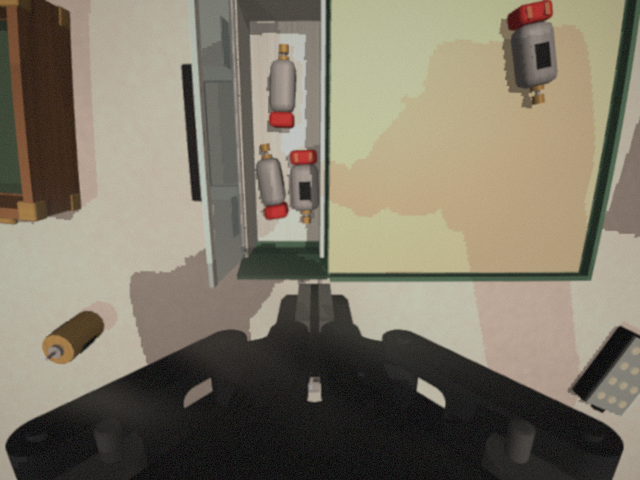

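View pics/t5a.png

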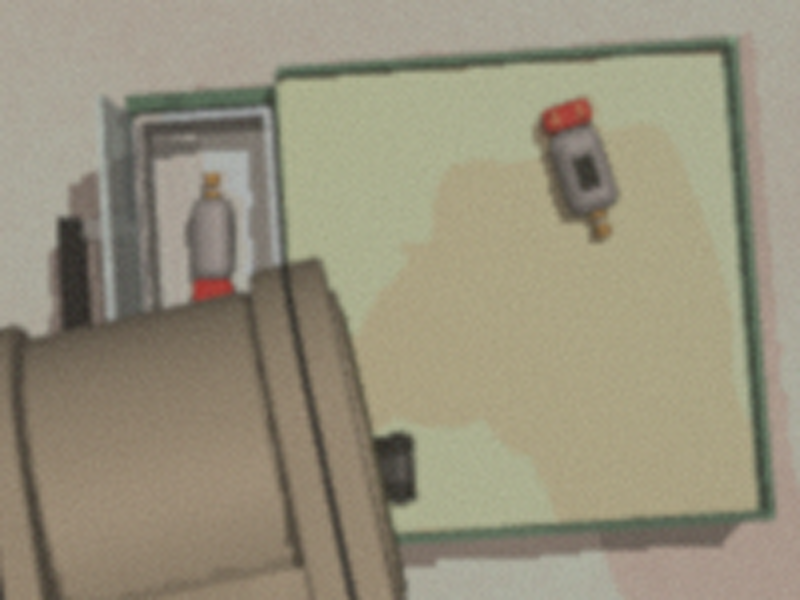

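```bash
python3 -c "
from h import *
go(t2w(0,116,184),4.9);go(t2w(0,116,98),4.9);go(t2w(0,50,98),4.9)
c=calibration('top')
for th in (1.6,1.75,1.9):print(th,(proj(c,[t2w(95,67-63*np.cos(th),58.5+63*np.sin(th)),t2w(-95,67-63*np.cos(th),58.5+63*np.sin(th))])-[235,165])*4)"
```

```text
delta [ 0.073  -0.1043  0.0052] turn -0.0007 cur yaw 4.77 tray [-73.3  11.8] 0.1887
delta [ 0.0723 -0.1045  0.0912] turn -0.0007 cur yaw 4.77 tray [-73.3  11.8] 0.1887
delta [ 0.0724 -0.0385  0.0913] turn -0.0007 cur yaw 4.77 tray [-73.3  11.8] 0.1887
1.6 [[112.78762899  93.33348116]
 [138.70932015 526.51722151]]
1.75 [[ 91.8263305   95.18780322]
 [117.38397294 527.90731454]]
1.9 [[ 71.92505003  97.51208712]
 [ 97.10026433 529.15333331]]
```

```bash
python3 -m handwheel '[{"jaw":0,"delta_pos":[0.073,-0.105,-0.005],"turn":0},{"jaw":0,"delta_pos":[0.073,-0.105,-0.005],"turn":0},{"jaw":0,"delta_pos":[0.073,-0.105,-0.005],"turn":0},{"jaw":0,"delta_pos":[0.073,-0.105,0.03],"turn":0},{"jaw":0,"delta_pos":[0.073,-0.105,0.065],"turn":0},{"jaw":0,"delta_pos":[0.073,-0.105,0.09],"turn":0},{"jaw":0,"delta_pos":[0.073,-0.105,0.09],"turn":0}]'; python3 -c "
from h import *
go(t2w(0,50,98),4.9)"
```

```text
clock: 7.58
position: [0.5452, 0.163, 0.0871]
ee_rot: [0.999, 0.042, -0.004, 0.001]
ft_force: [-0.5, 0.2, -0.5]
grip_width: -0.0
delta [ 0.0046  0.0653 -0.0108] turn -0.0007 cur yaw 4.77 tray [ -4.6 115.3] 0.0871
```

```bash
python3 -m handwheel '[{"jaw":0,"delta_pos":[0.004,0.015,-0.011],"turn":0},{"jaw":0,"delta_pos":[0.004,0.025,-0.012],"turn":0},{"jaw":0,"delta_pos":[0.004,0.035,-0.012],"turn":0},{"jaw":0,"delta_pos":[0.004,0.045,-0.013],"turn":0},{"jaw":0,"delta_pos":[0.004,0.053,-0.014],"turn":0},{"jaw":0,"delta_pos":[0.004,0.061,-0.016],"turn":0},{"jaw":0,"delta_pos":[0.004,0.065,-0.02],"turn":0},{"jaw":0,"delta_pos":[0.004,0.065,-0.05],"turn":0},{"jaw":0,"delta_pos":[0.004,0.1,-0.09],"turn":0},{"jaw":0,"delta_pos":[0.004,0.14,-0.12],"turn":0}]'; python3 -c "
from h import *
st();go(t2w(0,50,98),4.9);c=calibration('wrist');snap('wrist','w6.png')"
```

```text
clock: 8.42
position: [0.5626, 0.0418, 0.2027]
ee_rot: [0.999, 0.044, 0.001, -0.001]
ft_force: [1.0, 0.0, 0.9]
grip_width: 0.002
8.4167 [0.5626 0.0418 0.2027] [ 9.99e-01  4.40e-02  5.00e-04 -8.00e-04] [1.  0.  0.9] 0.001667998342782892 [ 0.287  0.258 -0.516  1.644  0.131  1.273 -1.736]
delta [-0.0024 -0.0568  0.1048] turn 0.0008 cur yaw 5.04 tray [ 2.4 -7. ] 0.2027
```

View pics/w6.png

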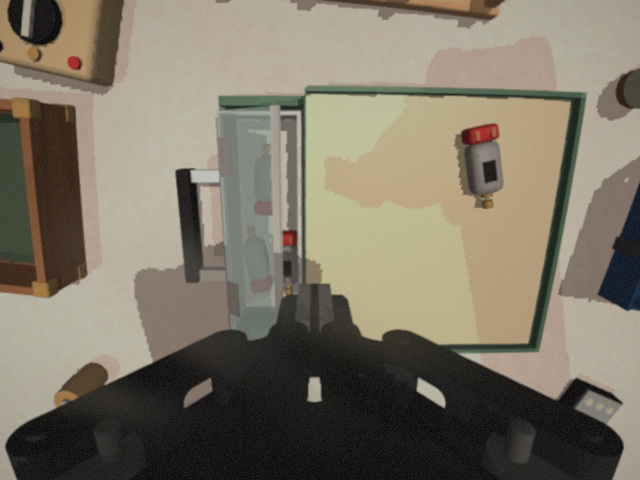

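```bash
python3 - <<'E'
from h import *
im=cv2.cvtColor(cv2.imread('pics/w6.png'),cv2.COLOR_BGR2RGB);motors(im,calibration('wrist'))
go(t2w(79,-136,120),17.6);go(t2w(79,-136,63),17.6)
E
```

```text
1959 [300. 221.] body mid tray [ 9.8 -8.4] [ 11.7 179. ] 89.9 red [-0.2 -3.1] heading -27.81254639043813
1738 [484. 155.] body mid tray [  61.6 -151.6] [53. 29.] 12.5 red [  82.  -148.9] heading -172.5920947772669
483 [325. 305.] body mid tray [-61.4 -27.9] [12.3 38.9] 89.8 red None heading None
delta [0.0744 0.1182 0.0888] turn -0.0731 cur yaw 4.45 tray [  4.8 -16.9] 0.2078
delta [0.074  0.118  0.1458] turn -0.0731 cur yaw 4.45 tray [  4.8 -16.9] 0.2078
```

```bash
python3 -m handwheel '[{"jaw":60,"delta_pos":[0.074,0.118,0.06],"turn":-0.073},{"jaw":60,"delta_pos":[0.074,0.118,0.06],"turn":-0.073},{"jaw":60,"delta_pos":[0.074,0.118,0.06],"turn":-0.073},{"jaw":60,"delta_pos":[0.074,0.118,0.06],"turn":-0.073},{"jaw":60,"delta_pos":[0.074,0.118,0.06],"turn":-0.073},{"jaw":60,"delta_pos":[0.074,0.118,0.06],"turn":-0.073}]'; python3 - <<'E'
from h import *
st();c=calibration('wrist');im=snap('wrist','w7.png');motors(im,c)
go(t2w(79,-136,63),17.6)
E
```

```text
clock: 8.97
position: [0.6461, -0.0735, 0.1391]
ee_rot: [0.988, 0.154, -0.001, -0.0]
ft_force: [-0.1, 0.7, 1.6]
grip_width: 0.701
8.9667 [ 0.6461 -0.0735  0.1391] [ 9.881e-01  1.540e-01 -9.000e-04 -4.000e-04] [-0.1  0.7  1.6] 0.7010199264209942 [ 0.381  0.49  -0.457  1.48   0.222  1.225 -1.367]
2228 [322. 273.] body mid tray [  60.8 -137.7] [53.8 22.7] 13.9 red [  79.5 -133. ] heading -166.0737476225654
257 [404. 301.] body mid tray [  58.8 -194.2] [21.5  6.6] 44.6 red None heading None
243 [211. 324.] body mid tray [ 13.7 -72.4] [ 9.4 20.5] 87.1 red None heading None
delta [0.0009 0.0095 0.0771] turn 0.0014 cur yaw 17.85 tray [  76.  -127.1] 0.1401
```

View pics/w7.png

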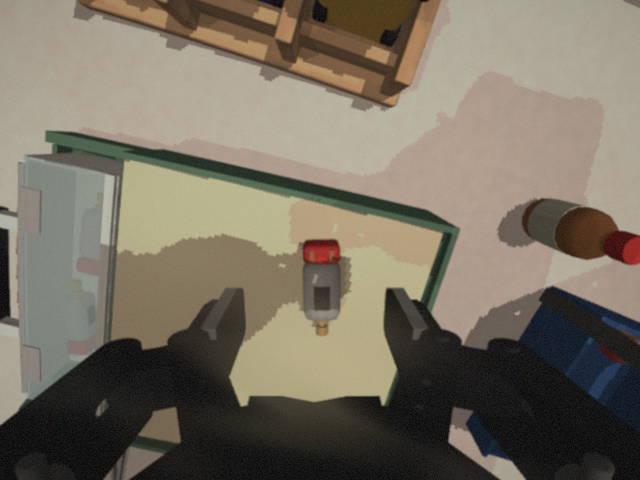

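```bash
python3 -m handwheel '[{"jaw":50,"delta_pos":[0.001,0.0085,0.03],"turn":0.001},{"jaw":50,"delta_pos":[0.001,0.0085,0.06],"turn":0.001},{"jaw":50,"delta_pos":[0.001,0.0085,0.076],"turn":0.001},{"jaw":45,"delta_pos":[0.001,0.0085,0.077],"turn":0.001},{"jaw":15,"delta_pos":[0.001,0.0085,0.077],"turn":0.001},{"jaw":15,"delta_pos":[0.001,0.0085,0.077],"turn":0.001},{"jaw":15,"delta_pos":[0.001,0.0085,0.077],"turn":0.001},{"jaw":15,"delta_pos":[0.001,0.0085,0.077],"turn":0.001}]' 60; python3 - <<'E'
from h import *
st();c=calibration('wrist');im=snap('wrist','w8.png')
go(t2w(79,-136,63),17.6)
E
```

```text
clock: 9.68
position: [0.6511, -0.0794, 0.0656]
ee_rot: [0.988, 0.154, 0.002, 0.0]
ft_force: [-0.8, 0.1, 6.4]
grip_width: 0.263
9.6833 [ 0.6511 -0.0794  0.0656] [9.881e-01 1.539e-01 1.600e-03 3.000e-04] [-0.8  0.1  6.4] 0.2630338362530587 [ 0.375  0.568 -0.438  1.532  0.259  1.097 -1.383]
delta [-0.0014  0.0005  0.0027] turn 0.0006 cur yaw 17.7 tray [  80.2 -135.2] 0.0657
```

View pics/w8.png

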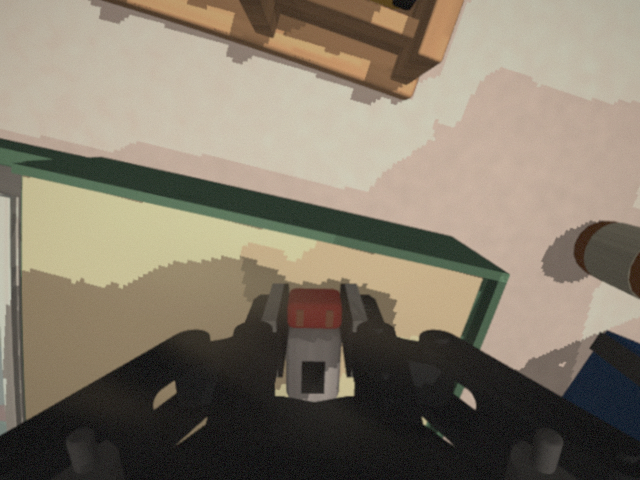

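```bash
python3 - <<'E'
from h import *
go([0.42,-0.2,0.24],107)
E
python3 -m handwheel '[{"jaw":10,"delta_pos":[0,0,-0.015],"turn":0},{"jaw":10,"delta_pos":[0,0,-0.04],"turn":0},{"jaw":10,"delta_pos":[0,0,-0.08],"turn":0},{"jaw":10,"delta_pos":[0,0,-0.12],"turn":0},{"jaw":10,"delta_pos":[0,0,-0.13],"turn":0}]'; python3 - <<'E'
from h import *
st();c=calibration('wrist');im=snap('wrist','w9.png')
go([0.42,-0.2,0.24],97)
E
```

```text
delta [-0.2563  0.0448 -0.1751] turn -0.4961 cur yaw 17.7 tray [  80.2 -135.2] 0.0657
clock: 10.15
position: [0.6525, -0.0796, 0.2015]
ee_rot: [0.988, 0.154, 0.005, 0.001]
ft_force: [1.5, -0.0, 0.7]
grip_width: 0.26
10.15 [ 0.6525 -0.0796  0.2015] [0.9881 0.1538 0.0048 0.0013] [ 1.5 -0.   0.7] 0.2602141333373905 [ 0.388  0.452 -0.463  1.398  0.204  1.329 -1.343]
delta [-0.2578  0.0442 -0.0412] turn -0.4406 cur yaw 17.69 tray [  81.8 -135.6] 0.2011
```

View pics/w9.png

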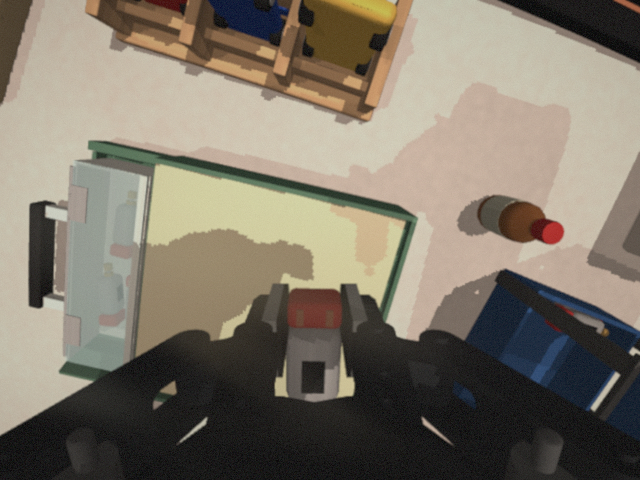

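```bash
python3 -m handwheel '[{"jaw":10,"delta_pos":[-0.258,0.044,-0.04],"turn":-0.44},{"jaw":10,"delta_pos":[-0.258,0.044,-0.04],"turn":-0.44},{"jaw":10,"delta_pos":[-0.258,0.044,-0.04],"turn":-0.44},{"jaw":10,"delta_pos":[-0.258,0.044,-0.04],"turn":-0.44},{"jaw":10,"delta_pos":[-0.258,0.044,-0.04],"turn":-0.44},{"jaw":10,"delta_pos":[-0.258,0.044,-0.04],"turn":-0.44},{"jaw":10,"delta_pos":[-0.258,0.044,-0.04],"turn":-0.44},{"jaw":10,"delta_pos":[-0.258,0.044,-0.04],"turn":-0.44},{"jaw":10,"delta_pos":[-0.258,0.044,-0.04],"turn":-0.44},{"jaw":10,"delta_pos":[-0.258,0.044,-0.04],"turn":-0.44}]';  python3 - <<'E'
from h import *
st()
def rk(x,y,z,yaw=-3.1,o=(.578,-.341)):
    a=np.radians(yaw);return np.array([o[0]+(np.cos(a)*x-np.sin(a)*y)/1e3,o[1]+(np.sin(a)*x+np.cos(a)*y)/1e3,z/1e3])
print(rk(-170,0,150));go(rk(-180,0,150),176.9)
E
```

```text
clock: 11.03
position: [0.417, -0.2006, 0.234]
ee_rot: [0.727, 0.686, -0.0, 0.001]
ft_force: [-0.6, -0.5, 0.1]
grip_width: 0.267
11.0333 [ 0.417  -0.2006  0.234 ] [ 7.272e-01  6.864e-01 -1.000e-04  8.000e-04] [-0.6 -0.5  0.1] 0.2668890327309606 [ 0.833 -0.006 -0.477  1.844 -0.002  1.301  0.299]
[ 0.40824877 -0.3318066   0.15      ]
delta [-0.1314 -0.0113  0.0842] turn -0.5011 cur yaw 86.7 tray [-163.3 -236. ] 0.234
```

```bash
python3 -m handwheel '[{"jaw":10,"delta_pos":[-0.131,-0.011,0.05],"turn":-0.5},{"jaw":10,"delta_pos":[-0.131,-0.011,0.05],"turn":-0.5},{"jaw":10,"delta_pos":[-0.131,-0.011,0.05],"turn":-0.5},{"jaw":10,"delta_pos":[-0.131,-0.011,0.05],"turn":-0.5},{"jaw":10,"delta_pos":[-0.131,-0.011,0.05],"turn":-0.5},{"jaw":10,"delta_pos":[-0.131,-0.011,0.08],"turn":-0.5},{"jaw":10,"delta_pos":[-0.131,-0.011,0.08],"turn":-0.5},{"jaw":10,"delta_pos":[-0.131,-0.011,0.084],"turn":-0.5},{"jaw":10,"delta_pos":[-0.131,-0.011,0.084],"turn":-0.5},{"jaw":10,"delta_pos":[-0.131,-0.011,0.084],"turn":-0.5}]';python3 - <<'E'
from h import *
def rk(x,y,z,yaw=-3.1,o=(.578,-.341)):
    a=np.radians(yaw);return np.array([o[0]+(np.cos(a)*x-np.sin(a)*y)/1e3,o[1]+(np.sin(a)*x+np.cos(a)*y)/1e3,z/1e3])
st();go(rk(-180,0,150),176.9)
E
```

```text
clock: 11.87
position: [0.3982, -0.3301, 0.1493]
ee_rot: [0.19, 0.982, -0.0, -0.0]
ft_force: [-0.3, 0.1, -0.6]
grip_width: 0.26
11.8667 [ 0.3982 -0.3301  0.1493] [ 1.900e-01  9.818e-01 -1.000e-04 -0.000e+00] [-0.3  0.1 -0.6] 0.2604505295613919 [ 1.008  0.192 -0.445  1.829  0.091  1.141  1.721]
delta [-0.0005 -0.0011 -0.0007] turn -0.1045 cur yaw 158.1 tray [-193.1 -363.4] 0.1493
```

```bash
python3 -m handwheel '[{"jaw":10,"delta_pos":[0,-0.001,0.04],"turn":-0.1045},{"jaw":10,"delta_pos":[0,-0.001,0.08],"turn":-0.1045},{"jaw":10,"delta_pos":[0,-0.001,0.1],"turn":-0.1045},{"jaw":10,"delta_pos":[0,-0.001,0.1],"turn":-0.1045},{"jaw":10,"delta_pos":[0,-0.001,0.1],"turn":-0.1045}]';python3 - <<'E'
from h import *
def rk(x,y,z,yaw=-3.1,o=(.578,-.341)):
    a=np.radians(yaw);return np.array([o[0]+(np.cos(a)*x-np.sin(a)*y)/1e3,o[1]+(np.sin(a)*x+np.cos(a)*y)/1e3,z/1e3])
st();go(rk(-97,0,50),176.9)
snap('scene','s9.png');snap('top','t9.png');snap('wrist','w10.png')
s=cv2.imread('pics/s9.png');cv2.imwrite('pics/s9a.png',cv2.resize(s[190:390,30:260],None,fx=3.4,fy=3,interpolation=cv2.INTER_CUBIC))
s=cv2.imread('pics/t9.png');cv2.imwrite('pics/t9a.png',cv2.resize(s[150:350,440:640],None,fx=3,fy=3,interpolation=cv2.INTER_CUBIC))
E
```

```text
clock: 12.28
position: [0.3977, -0.3308, 0.0494]
ee_rot: [0.031, 1.0, 0.001, -0.0]
ft_force: [0.1, -0.5, -0.6]
grip_width: 0.262
12.2833 [ 0.3977 -0.3308  0.0494] [ 3.150e-02  9.995e-01  5.000e-04 -4.000e-04] [ 0.1 -0.5 -0.6] 0.2617171319731 [ 1.016  0.323 -0.465  1.915  0.176  0.945  1.975]
delta [-0.0836  0.0003 -0.0007] turn -0.0028 cur yaw 176.39 tray [-193.7 -364.1] 0.0494
```

View pics/s9a.png

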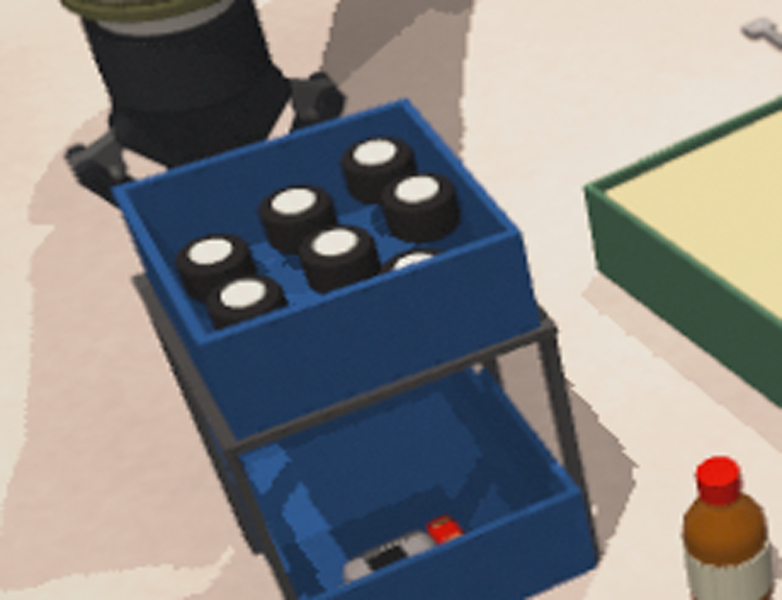

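View pics/t9a.png

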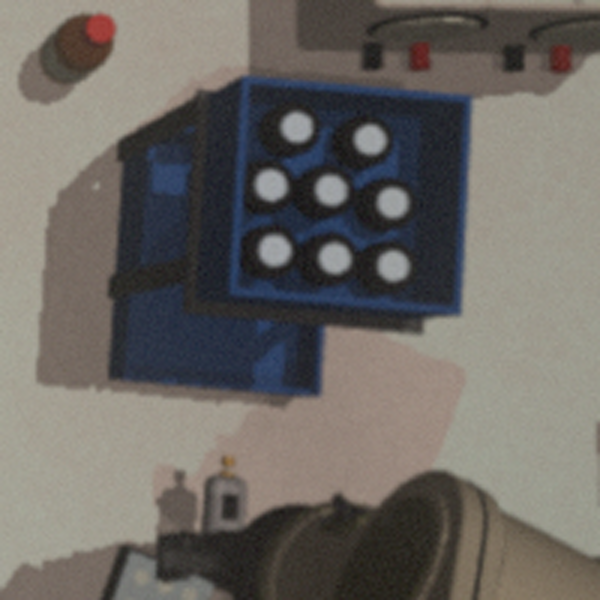

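View pics/w10.png

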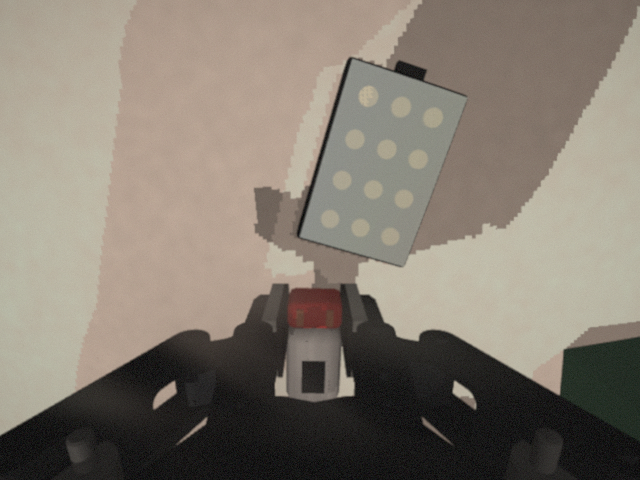

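```bash
python3 -m handwheel '[{"jaw":10,"delta_pos":[-0.03,0,0],"turn":-0.003},{"jaw":10,"delta_pos":[-0.06,0,0],"turn":-0.003},{"jaw":10,"delta_pos":[-0.068,0,0],"turn":-0.003},{"jaw":10,"delta_pos":[-0.068,0,0],"turn":-0.003}]';python3 - <<'E'
from h import *
def rk(x,y,z,yaw=-3.1,o=(.578,-.341)):
    a=np.radians(yaw);return np.array([o[0]+(np.cos(a)*x-np.sin(a)*y)/1e3,o[1]+(np.sin(a)*x+np.cos(a)*y)/1e3,z/1e3])
o=st();go(rk(-97,0,50),176.9);print(o['tau'])
snap('scene','s10.png');snap('top','t10.png')
s=cv2.imread('pics/s10.png');cv2.imwrite('pics/s10a.png',cv2.resize(s[150:350,30:260],None,fx=3.4,fy=3,interpolation=cv2.INTER_CUBIC))
s=cv2.imread('pics/t10.png');cv2.imwrite('pics/t10a.png',cv2.resize(s[150:350,440:640],None,fx=3,fy=3,interpolation=cv2.INTER_CUBIC))
E
```

```text
clock: 12.77
position: [0.4691, -0.335, 0.0513]
ee_rot: [0.025, 1.0, -0.001, 0.002]
ft_force: [-0.6, 1.0, 0.1]
grip_width: 0.262
12.7667 [ 0.4691 -0.335   0.0513] [ 2.500e-02  9.997e-01 -6.000e-04  1.900e-03] [-0.6  1.   0.1] 0.2622070708794641 [ 0.924  0.434 -0.463  1.765  0.226  0.992  1.895]
delta [-0.0121 -0.0001  0.0013] turn 0.0013 cur yaw 177.14 tray [-123.  -374.4] 0.0513
[-5.83435949e-01 -5.83042645e+01 -6.34167865e+00 -3.41662037e+01
  2.25570048e-01 -8.76834209e-03 -3.68088679e-01]
```

View pics/s10a.png

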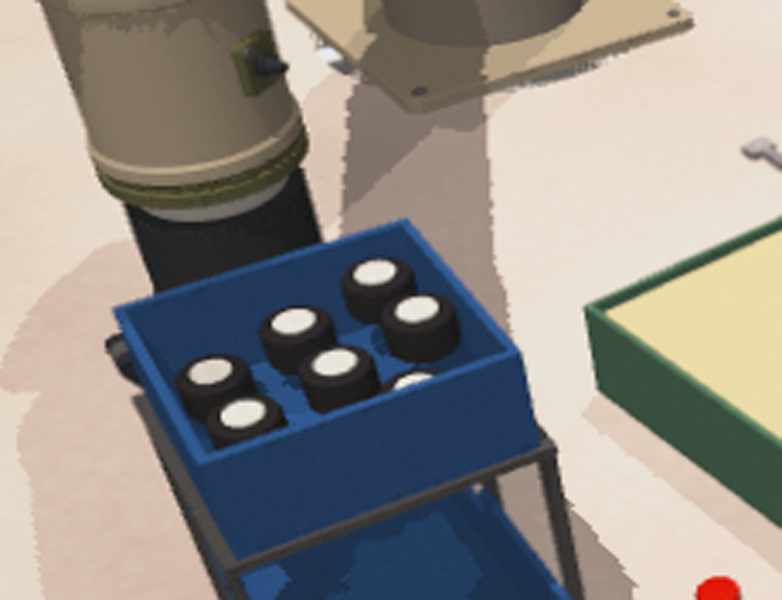

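View pics/t10a.png

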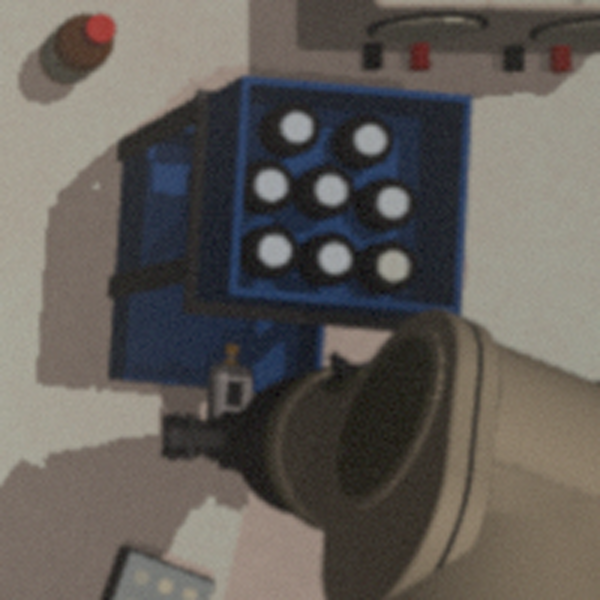

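```bash
python3 - <<'E'
from h import *
c=calibration('scene')
for z in (0.05,.124,.15,.18,.2,.21,.22,.24,.26,.28,.3):
    p=proj(c,[[.469,-.335,z]])[0]; e=proj(c,[[.469,-.335+.05,z]])[0];print(z,((p-[30,150])*[3.4,3]).round(),((e-[30,150])*[3.4,3]).round())
for x in (-45,):
  for y in (-60,60):
    a=np.radians(-3.1);P=[.578+np.cos(a)*x/1e3-np.sin(a)*y/1e3,-.341+np.sin(a)*x/1e3+np.cos(a)*y/1e3]
    for z in (.165,.225): print(x,y,z,((proj(c,[[*P,z]])[0]-[30,150])*[3.4,3]).round(),((proj(calibration('top'),[[*P,z]])[0]-[440,150])*3).round())
E
```

```text
0.05 [298. 443.] [393. 405.]
0.124 [264. 341.] [365. 303.]
0.15 [251. 302.] [355. 265.]
0.18 [236. 255.] [342. 219.]
0.2 [225. 223.] [333. 187.]
0.21 [220. 206.] [329. 170.]
0.22 [214. 189.] [325. 154.]
0.24 [203. 155.] [316. 120.]
0.26 [192. 119.] [306.  85.]
0.28 [180.  83.] [297.  48.]
0.3 [168.  45.] [287.  11.]
-45 -60 0.165 [152. 396.] [403. 330.]
-45 -60 0.225 [111. 295.] [454. 325.]
-45 60 0.165 [427. 302.] [185. 314.]
-45 60 0.225 [403. 203.] [221. 309.]
```

```bash
python3 - <<'E'
from h import *
c=calibration('top')
print(onplane(c,[[482,333],[511,340],[465,377],[498,387]],0.023).round(3))
print(onplane(c,[[303,311],[313,311],[308,382]],0.005).round(3))
def rk(x,y,z,yaw=-3.1,o=(.578,-.341)):
    a=np.radians(yaw);return np.array([o[0]+(np.cos(a)*x-np.sin(a)*y)/1e3,o[1]+(np.sin(a)*x+np.cos(a)*y)/1e3,z/1e3])
go([.435,-.333,.007])
E
```

```text
[[ 0.395 -0.284  0.023]
 [ 0.383 -0.339  0.023]
 [ 0.312 -0.252  0.023]
 [ 0.295 -0.314  0.023]]
[[0.429 0.056 0.005]
 [0.429 0.037 0.005]
 [0.294 0.044 0.005]]
delta [0.0309 0.001  0.0433]  cur yaw 177.05 tray [-126.3 -374.6] 0.0503
```

```bash
python3 -m handwheel '[{"jaw":10,"delta_pos":[0.031,0.001,0.01],"turn":0},{"jaw":10,"delta_pos":[0.031,0.001,0.03],"turn":0},{"jaw":10,"delta_pos":[0.031,0.001,0.042],"turn":0},{"jaw":10,"delta_pos":[0.031,0.001,0.043],"turn":0},{"jaw":34,"delta_pos":[0.031,0.001,0.043],"turn":0},{"jaw":34,"delta_pos":[0.031,0.001,0.043],"turn":0},{"jaw":34,"delta_pos":[0.041,0.001,0.043],"turn":0},{"jaw":34,"delta_pos":[0.041,0.001,0.043],"turn":0}]' 80;python3 - <<'E'
from h import *
o=st();snap('wrist','w11.png')
E
```

```text
clock: 13.53
position: [0.4237, -0.3324, 0.0068]
ee_rot: [0.026, 1.0, -0.0, -0.0]
ft_force: [-0.6, -0.8, -0.0]
grip_width: 0.4
13.5333 [ 0.4237 -0.3324  0.0068] [ 2.560e-02  9.997e-01 -2.000e-04 -3.000e-04] [-0.6 -0.8 -0. ] 0.3995999044322086 [ 0.966  0.428 -0.451  1.885  0.238  0.881  1.918]
```

View pics/w11.png

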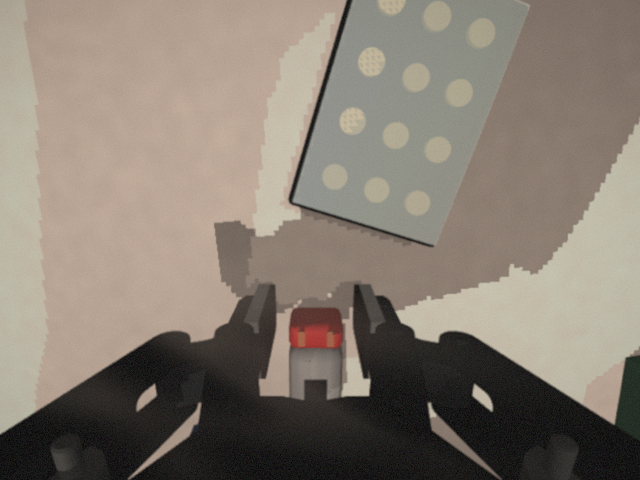

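```bash
python3 -m handwheel '[{"jaw":10,"delta_pos":[0.001,0,0],"turn":0},{"jaw":10,"delta_pos":[0.001,0,0],"turn":0},{"jaw":10,"delta_pos":[0.001,0,0],"turn":0},{"jaw":10,"delta_pos":[0.001,0,0],"turn":0},{"jaw":10,"delta_pos":[0.001,0,-0.02],"turn":0},{"jaw":10,"delta_pos":[0.001,0,-0.055],"turn":0},{"jaw":10,"delta_pos":[0.001,0,-0.08],"turn":0},{"jaw":10,"delta_pos":[0.001,0,-0.08],"turn":0}]' 80;python3 - <<'E'
from h import *
o=st();snap('wrist','w12.png');snap('top','t12.png')
s=cv2.imread('pics/t12.png');cv2.imwrite('pics/t12a.png',cv2.resize(s[150:350,440:640],None,fx=3,fy=3,interpolation=cv2.INTER_CUBIC))
def rk(x,y,z,yaw=-3.1,o=(.578,-.341)):
    a=np.radians(yaw);return np.array([o[0]+(np.cos(a)*x-np.sin(a)*y)/1e3,o[1]+(np.sin(a)*x+np.cos(a)*y)/1e3,z/1e3])
go(rk(-88,0,86),176.9)
E
```

```text
clock: 14.25
position: [0.4266, -0.3337, 0.0917]
ee_rot: [0.025, 1.0, -0.002, 0.003]
ft_force: [1.2, -0.5, -0.7]
grip_width: 0.242
14.25 [ 0.4266 -0.3337  0.0917] [ 0.0253  0.9997 -0.0025  0.0031] [ 1.2 -0.5 -0.7] 0.2423486769485797 [ 0.999  0.31  -0.483  1.829  0.167  1.034  1.97 ]
delta [-0.0658 -0.0003  0.0015] turn 0.0010 cur yaw 177.08 tray [-167.2 -368.1] 0.0874
```

View pics/t12a.png

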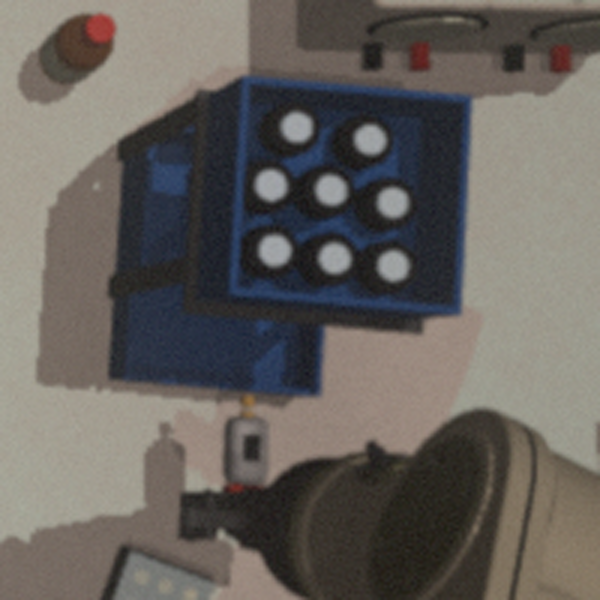

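View pics/w12.png

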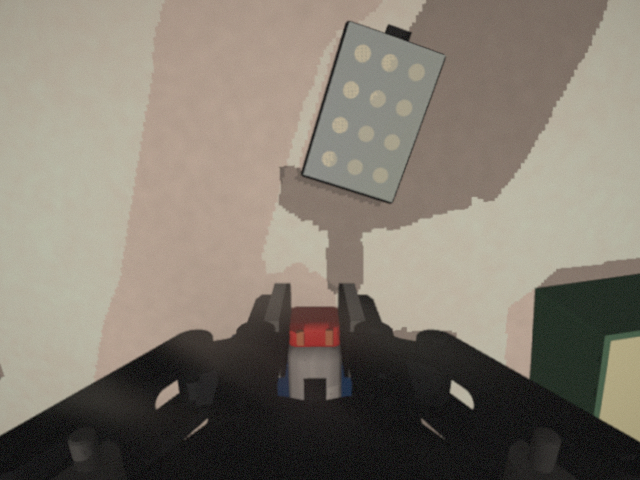

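```bash
python3 -m handwheel '[{"jaw":10,"delta_pos":[-0.025,0,0.001],"turn":0.001},{"jaw":10,"delta_pos":[-0.045,0,0.003],"turn":0.001},{"jaw":10,"delta_pos":[-0.058,0,0.004],"turn":0.001},{"jaw":10,"delta_pos":[-0.066,0,0.005],"turn":0.001},{"jaw":10,"delta_pos":[-0.066,0,0.005],"turn":0.001}]';python3 - <<'E'
from h import *
o=st();snap('wrist','w13.png');snap('top','t13.png');snap('scene','s13.png')
s=cv2.imread('pics/t13.png');cv2.imwrite('pics/t13a.png',cv2.resize(s[150:350,440:640],None,fx=3,fy=3,interpolation=cv2.INTER_CUBIC))
def rk(x,y,z,yaw=-3.1,o=(.578,-.341)):
    a=np.radians(yaw);return np.array([o[0]+(np.cos(a)*x-np.sin(a)*y)/1e3,o[1]+(np.sin(a)*x+np.cos(a)*y)/1e3,z/1e3])
go(rk(-87,0,82),176.9)
E
```

```text
clock: 14.77
position: [0.4906, -0.3344, 0.0799]
ee_rot: [0.026, 1.0, 0.001, -0.0]
ft_force: [-0.0, 0.6, 0.2]
grip_width: 0.242
14.7667 [ 0.4906 -0.3344  0.0799] [ 2.620e-02  9.997e-01  9.000e-04 -5.000e-04] [-0.   0.6  0.2] 0.24182226803693097 [ 0.906  0.437 -0.476  1.692  0.222  1.068  1.879]
delta [-0.0024 -0.0007 -0.0012] turn -0.0001 cur yaw 176.88 tray [-103.4 -376.5] 0.0808
```

View pics/t13a.png

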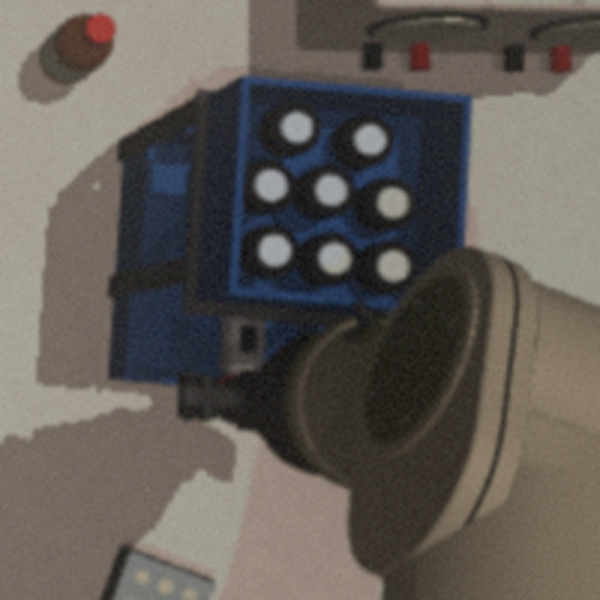

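View pics/w13.png

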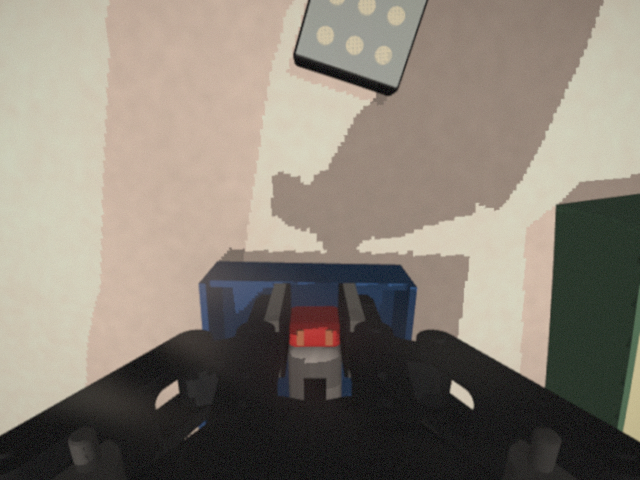

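```bash
python3 -m handwheel '[{"jaw":10,"delta_pos":[-0.003,0,0],"turn":0},{"jaw":45,"delta_pos":[-0.003,0,0],"turn":0},{"jaw":45,"delta_pos":[-0.003,0,0],"turn":0},{"jaw":45,"delta_pos":[-0.003,0,0],"turn":0},{"jaw":45,"delta_pos":[-0.003,0,0],"turn":0},{"jaw":45,"delta_pos":[-0.003,0,0],"turn":0}]';python3 - <<'E'
from h import *
o=st();snap('wrist','w14.png');snap('scene','s14.png')
s=cv2.imread('pics/s14.png');cv2.imwrite('pics/s14a.png',cv2.resize(s[200:400,30:260],None,fx=3.4,fy=3,interpolation=cv2.INTER_CUBIC))
E
```

```text
clock: 15.42
position: [0.4928, -0.3357, 0.0815]
ee_rot: [0.027, 1.0, -0.0, 0.0]
ft_force: [0.5, 0.1, 0.1]
grip_width: 0.529
15.4167 [ 0.4928 -0.3357  0.0815] [ 2.710e-02  9.996e-01 -1.000e-04  1.000e-04] [0.5 0.1 0.1] 0.5286042182180116 [ 0.904  0.439 -0.475  1.686  0.224  1.07   1.876]
```

View pics/w14.png

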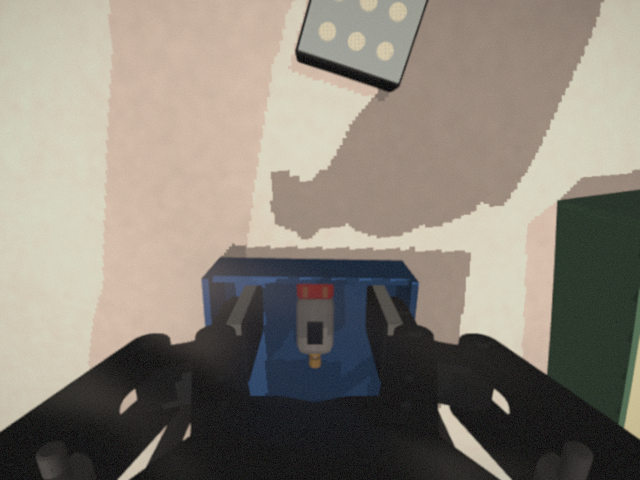

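View pics/s14a.png

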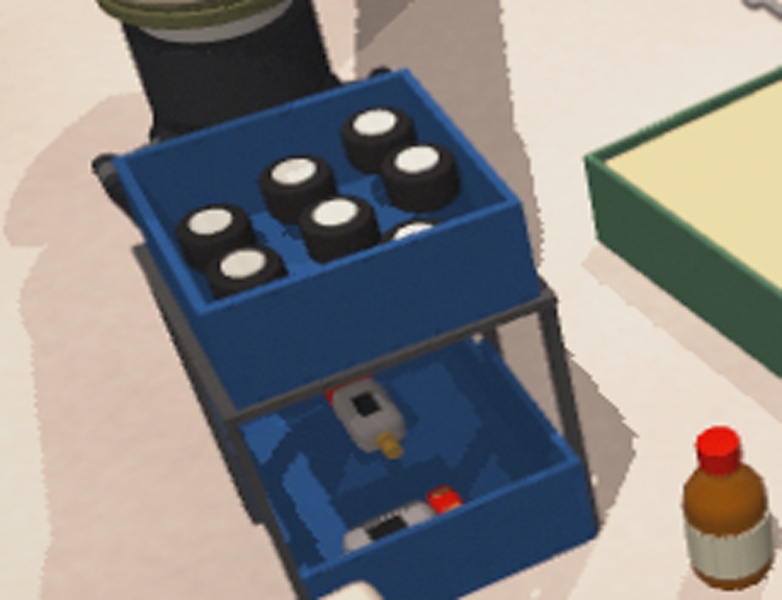

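```bash
python3 - <<'E'
from h import *
c=calibration('wrist');a=np.radians(-3.1)
for z in (.026,.04):
  for p in onplane(c,[[315,283],[315,300],[315,352],[315,366]],z):
    d=p[:2]-[.578,-.341];print(z,[np.round((np.cos(a)*d[0]+np.sin(a)*d[1])*1e3,1),np.round((-np.sin(a)*d[0]+np.cos(a)*d[1])*1e3,1)])
go([.40,-.33,.24],120)
E
```

```text
0.026 [np.float64(-72.8), np.float64(0.5)]
0.026 [np.float64(-61.7), np.float64(0.5)]
0.026 [np.float64(-25.4), np.float64(0.5)]
0.026 [np.float64(-15.0), np.float64(0.5)]
0.04 [np.float64(-78.4), np.float64(0.5)]
0.04 [np.float64(-68.1), np.float64(0.5)]
0.04 [np.float64(-34.4), np.float64(0.5)]
0.04 [np.float64(-24.7), np.float64(0.5)]
delta [ 0.0929  0.0006 -0.1585] turn 0.3161 cur yaw 176.9 tray [ -99.4 -377. ] 0.0815
```

```bash
python3 -m handwheel '[{"jaw":45,"delta_pos":[0.03,0,-0.03],"turn":0},{"jaw":45,"delta_pos":[0.06,0,-0.07],"turn":0},{"jaw":45,"delta_pos":[0.08,0,-0.11],"turn":0},{"jaw":45,"delta_pos":[0.093,0,-0.15],"turn":0},{"jaw":45,"delta_pos":[0.093,0,-0.158],"turn":-0.04}]';python3 - <<'E'
from h import *
st();print(t2w(-5,101,46));go(t2w(-5,101,200),184.9)
E
```

```text
clock: 15.93
position: [0.399, -0.3315, 0.2442]
ee_rot: [-0.034, 0.999, -0.002, 0.001]
ft_force: [1.5, -1.1, 0.6]
grip_width: 0.526
15.9333 [ 0.399  -0.3315  0.2442] [-0.0337  0.9994 -0.0022  0.0013] [ 1.5 -1.1  0.6] 0.5258600942829001 [ 1.072  0.121 -0.503  1.702  0.062  1.33   2.195]
[0.54599116 0.14870379 0.046     ]
delta [-0.1789  0.4695  0.0426] turn -0.0058 cur yaw -176.14 tray [-192.5 -364.9] 0.2442
```

```bash
python3 -m handwheel '[{"jaw":24,"delta_pos":[-0.179,0.4695,0.01],"turn":-0.006},{"jaw":24,"delta_pos":[-0.179,0.4695,0.01],"turn":-0.006},{"jaw":24,"delta_pos":[-0.179,0.4695,0.01],"turn":-0.006},{"jaw":24,"delta_pos":[-0.179,0.4695,0.01],"turn":-0.006},{"jaw":24,"delta_pos":[-0.179,0.4695,0.01],"turn":-0.006},{"jaw":24,"delta_pos":[-0.179,0.4695,0.01],"turn":-0.006},{"jaw":24,"delta_pos":[-0.179,0.4695,0.01],"turn":-0.006},{"jaw":24,"delta_pos":[-0.179,0.4695,0.01],"turn":-0.006},{"jaw":24,"delta_pos":[-0.179,0.4695,0.04],"turn":-0.006},{"jaw":24,"delta_pos":[-0.179,0.4695,0.043],"turn":-0.006}]';python3 - <<'E'
from h import *
st();print(t2w(-5,101,46));go(t2w(-5,101,200),184.9)
E
```

```text
clock: 16.77
position: [0.5205, 0.0685, 0.2163]
ee_rot: [-0.045, 0.999, -0.0, 0.001]
ft_force: [1.2, -1.2, 0.3]
grip_width: 0.282
16.7667 [0.5205 0.0685 0.2163] [-4.47e-02  9.99e-01 -3.00e-04  1.10e-03] [ 1.2 -1.2  0.3] 0.28231898581866266 [ 0.555  0.213 -0.866  1.711  0.17   1.293  1.314]
[0.54599116 0.14870379 0.046     ]
delta [-0.0325  0.0776  0.0163] turn 0.0012 cur yaw -174.88 tray [-37.3  23.3] 0.2163
```

```bash
python3 -m handwheel '[{"jaw":24,"delta_pos":[-0.0325,0.0776,0.03],"turn":0.001},{"jaw":24,"delta_pos":[-0.0325,0.0776,0.05],"turn":0.001},{"jaw":24,"delta_pos":[-0.0325,0.0776,0.05],"turn":0.001},{"jaw":24,"delta_pos":[-0.0325,0.0776,0.05],"turn":0.001},{"jaw":24,"delta_pos":[-0.0325,0.0776,0.05],"turn":0.001}]';python3 - <<'E'
from h import *
st();c=calibration('wrist');snap('wrist','w15.png');snap('top','t15.png')
t=cv2.imread('pics/t15.png');cv2.imwrite('pics/t15a.png',cv2.resize(t[165:315,235:435],None,fx=4,fy=4,interpolation=cv2.INTER_CUBIC))
for a in [(-50,95,56),(-50,107,56),(50,95,56),(50,107,56),(-95,67,58),(-95,3,58)]:print(a,proj(c,[t2w(*a)])[0].round())
go(t2w(-5,101,28),184.9)
E
```

```text
clock: 17.18
position: [0.5448, 0.1473, 0.1652]
ee_rot: [-0.044, 0.999, 0.0, -0.001]
ft_force: [0.0, -0.6, 0.5]
grip_width: 0.278
17.1833 [0.5448 0.1473 0.1652] [-4.42e-02  9.99e-01  1.00e-04 -8.00e-04] [ 0.  -0.6  0.5] 0.2779595695969376 [ 0.37   0.371 -0.868  1.674  0.296  1.236  1.097]
(-50, 95, 56) [309. 180.]
(-50, 107, 56) [326. 180.]
(50, 95, 56) [309. 309.]
(50, 107, 56) [324. 310.]
(-95, 67, 58) [267. 113.]
(-95, 3, 58) [173. 114.]
delta [-0.0004  0.0032  0.1384] turn -0.0001 cur yaw -175.11 tray [-5.5 97.9] 0.1664
```

View pics/w15.png

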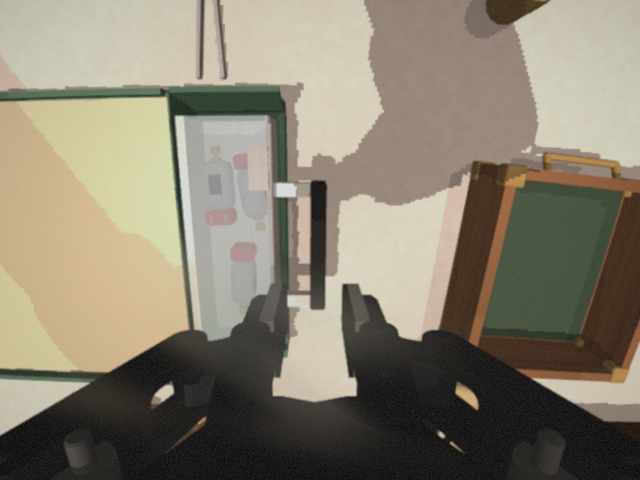

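View pics/t15a.png

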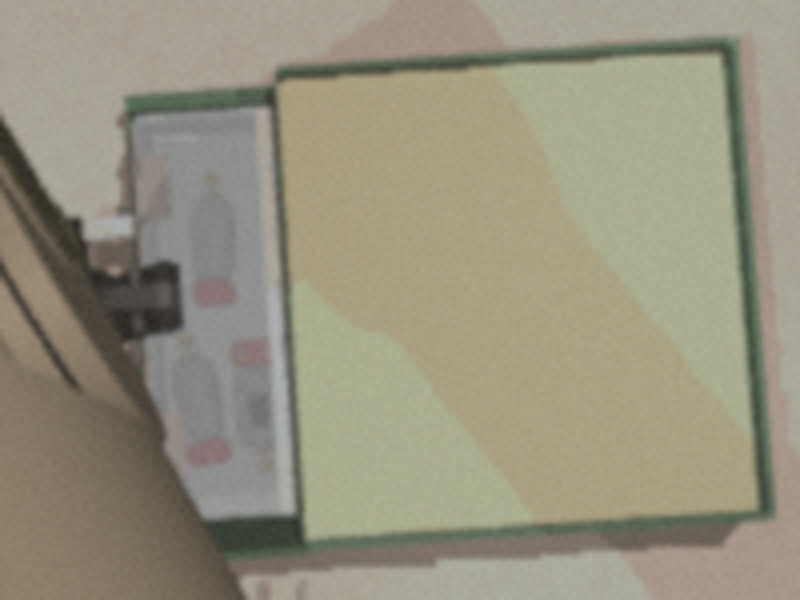

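```bash
python3 -m handwheel '[{"jaw":24,"delta_pos":[-0.0005,0.0035,0.03],"turn":0},{"jaw":24,"delta_pos":[-0.0005,0.0035,0.06],"turn":0},{"jaw":24,"delta_pos":[-0.0005,0.0035,0.09],"turn":0},{"jaw":24,"delta_pos":[-0.0005,0.0035,0.115],"turn":0},{"jaw":24,"delta_pos":[-0.0005,0.0035,0.132],"turn":0},{"jaw":24,"delta_pos":[-0.0005,0.0035,0.138],"turn":0},{"jaw":24,"delta_pos":[-0.0005,0.0035,0.138],"turn":0}]';python3 - <<'E'
from h import *
st();go(t2w(-5,101.5,28),184.9)
E
```

```text
clock: 17.87
position: [0.5454, 0.1487, 0.0274]
ee_rot: [-0.042, 0.999, -0.0, -0.0]
ft_force: [0.4, -0.1, -0.5]
grip_width: 0.279
17.8667 [0.5454 0.1487 0.0274] [-4.240e-02  9.991e-01 -4.000e-04 -4.000e-04] [ 0.4 -0.1 -0.5] 0.2786817792723417 [ 0.291  0.536 -0.785  1.791  0.444  1.001  0.986]
delta [-0.0006  0.0004 -0.0006] turn -0.0002 cur yaw -175.14 tray [ -5.6 101.1] 0.0274
```

Close at 120 N and lift a little.

```bash
python3 -m handwheel '[{"jaw":5,"delta_pos":[0,0,0],"turn":0},{"jaw":5,"delta_pos":[0,0,0],"turn":0},{"jaw":5,"delta_pos":[0,0,0],"turn":0},{"jaw":5,"delta_pos":[0,0,0],"turn":0},{"jaw":5,"delta_pos":[0,0,-0.005],"turn":0},{"jaw":5,"delta_pos":[0,0,-0.012],"turn":0},{"jaw":5,"delta_pos":[0,0,-0.02],"turn":0},{"jaw":5,"delta_pos":[0,0,-0.03],"turn":0},{"jaw":5,"delta_pos":[0,0,-0.03],"turn":0}]' 120;python3 - <<'E'
from h import *
st();snap('wrist','w16.png');snap('scene','s16.png');print(get_obs()['torque'])
s=cv2.imread('pics/s16.png');cv2.imwrite('pics/s16a.png',cv2.resize(s[140:340,230:450],None,fx=3.5,fy=3,interpolation=cv2.INTER_CUBIC))
E
```

```text
clock: 18.62
position: [0.5466, 0.1508, 0.0601]
ee_rot: [-0.043, 0.999, 0.0, 0.001]
ft_force: [0.5, 0.2, -4.3]
grip_width: 0.114
18.6167 [0.5466 0.1508 0.0601] [-4.340e-02  9.991e-01  3.000e-04  1.400e-03] [ 0.5  0.2 -4.3] 0.11423223356826953 [ 0.31   0.494 -0.811  1.769  0.408  1.052  1.011]
[ 0.25237604  0.05193033 -0.02829332]
```

View pics/w16.png

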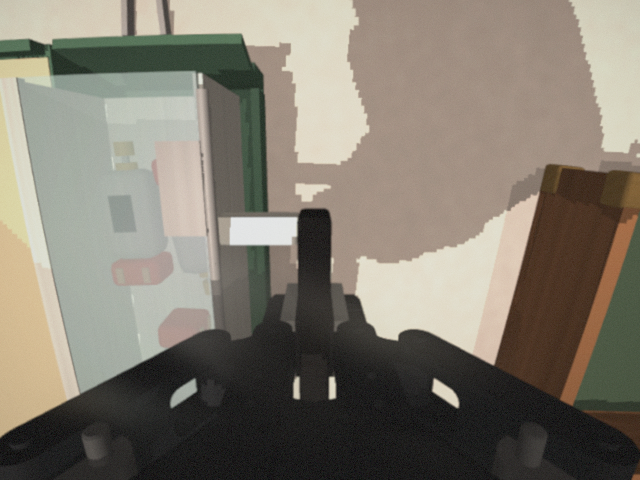

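View pics/s16a.png

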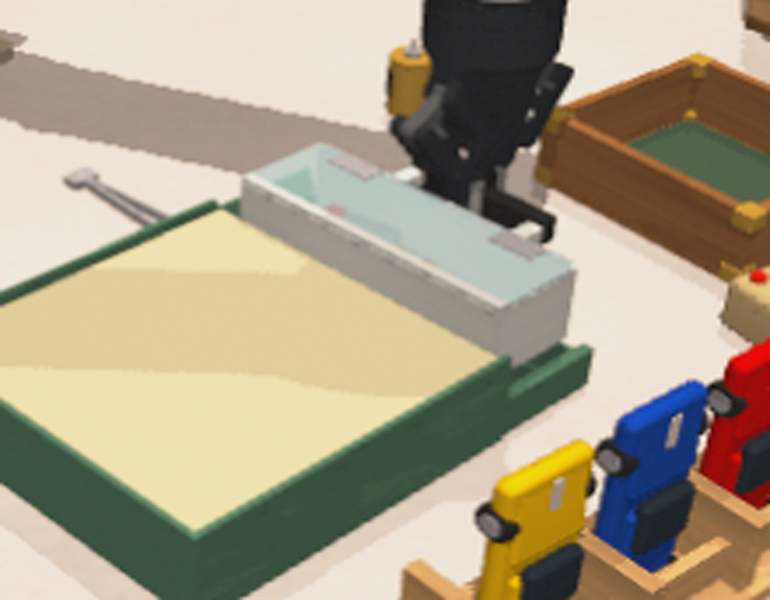

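```bash
python3 -m handwheel '[{"jaw":5,"delta_pos":[0,0,-0.015],"turn":0},{"jaw":5,"delta_pos":[0,0,-0.035],"turn":0},{"jaw":5,"delta_pos":[0,0,-0.055],"turn":0},{"jaw":5,"delta_pos":[0,0,-0.07],"turn":0},{"jaw":5,"delta_pos":[0,0,-0.075],"turn":0},{"jaw":5,"delta_pos":[0,0,-0.075],"turn":0}]';python3 - <<'E'
from h import *
st();go([.586,.417,.135],180)
snap('scene','s17.png');s=cv2.imread('pics/s17.png');cv2.imwrite('pics/s17a.png',cv2.resize(s[120:320,230:450],None,fx=3.5,fy=3,interpolation=cv2.INTER_CUBIC))
E
```

```text
clock: 19.22
position: [0.546, 0.1504, 0.1335]
ee_rot: [-0.043, 0.999, -0.0, 0.001]
ft_force: [-0.2, 0.8, -4.7]
grip_width: 0.12
19.2167 [0.546  0.1504 0.1335] [-4.330e-02  9.991e-01 -0.000e+00  8.000e-04] [-0.2  0.8 -4.7] 0.12026360276195013 [ 0.352  0.406 -0.856  1.706  0.33   1.179  1.066]
delta [-0.063   0.2621 -0.0015] turn 0.0276 cur yaw -175.04 tray [ -4.9 102.7] 0.1335
```

View pics/s17a.png

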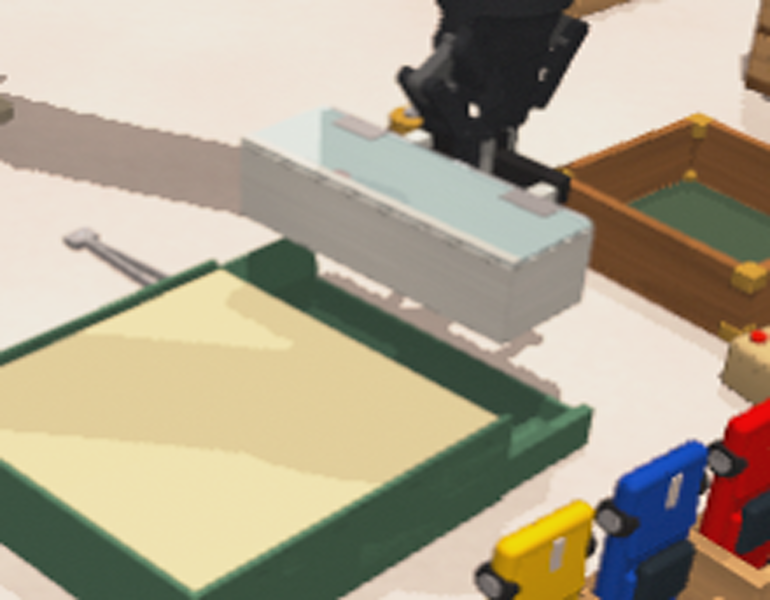

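```bash
python3 -m handwheel '[{"jaw":5,"delta_pos":[-0.003,0.012,-0.001],"turn":0},{"jaw":5,"delta_pos":[-0.008,0.034,-0.001],"turn":0.004},{"jaw":5,"delta_pos":[-0.016,0.064,-0.001],"turn":0.008},{"jaw":5,"delta_pos":[-0.024,0.096,-0.001],"turn":0.012},{"jaw":5,"delta_pos":[-0.031,0.128,-0.001],"turn":0.016},{"jaw":5,"delta_pos":[-0.039,0.160,-0.001],"turn":0.02},{"jaw":5,"delta_pos":[-0.047,0.192,-0.001],"turn":0.024},{"jaw":5,"delta_pos":[-0.053,0.222,-0.001],"turn":0.0276},{"jaw":5,"delta_pos":[-0.059,0.246,-0.001],"turn":0.0276},{"jaw":5,"delta_pos":[-0.063,0.262,-0.001],"turn":0.0276}]';python3 - <<'E'
from h import *
st();go([.586,.417,.135],180)
snap('scene','s18.png');s=cv2.imread('pics/s18.png');cv2.imwrite('pics/s18a.png',cv2.resize(s[100:300,330:550],None,fx=3.5,fy=3,interpolation=cv2.INTER_CUBIC))
snap('top','t18.png');s=cv2.imread('pics/t18.png');cv2.imwrite('pics/t18a.png',cv2.resize(s[165:315,80:280],None,fx=4,fy=4,interpolation=cv2.INTER_CUBIC))
snap('wrist','w18.png')
E
```

```text
clock: 20.1
position: [0.5835, 0.4207, 0.1313]
ee_rot: [-0.002, 1.0, 0.0, -0.001]
ft_force: [-0.3, 0.3, -4.6]
grip_width: 0.118
20.1 [0.5835 0.4207 0.1313] [-0.0016  1.      0.     -0.0014] [-0.3  0.3 -4.6] 0.11759178022508349 [-0.213  0.728 -0.776  1.255  0.496  1.351  0.61 ]
delta [-0.0024 -0.0037 -0.0037] turn 0.0010 cur yaw -179.82 tray [ 55.6 368.8] 0.1313
```

View pics/s18a.png

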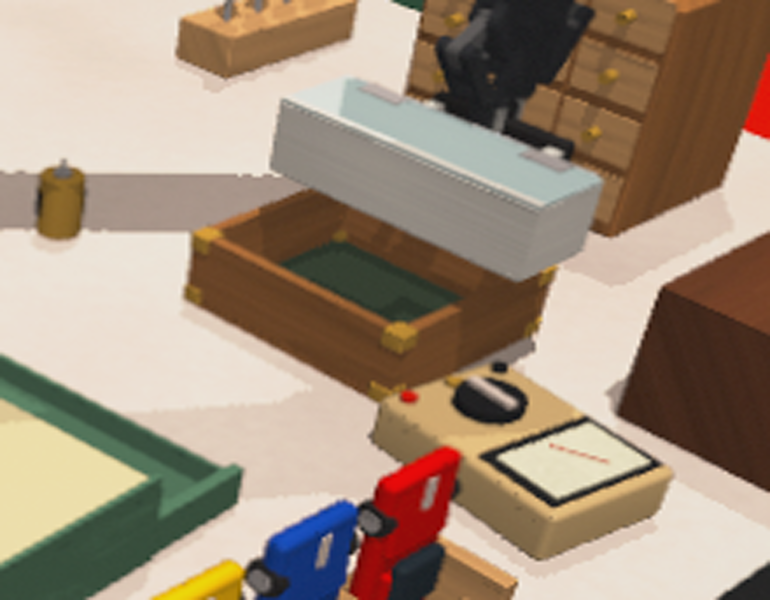

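View pics/t18a.png

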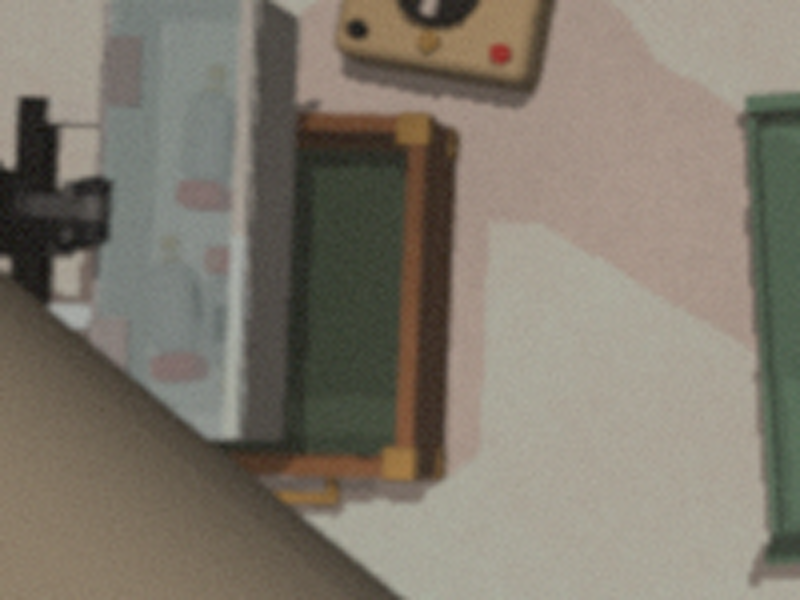

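View pics/w18.png

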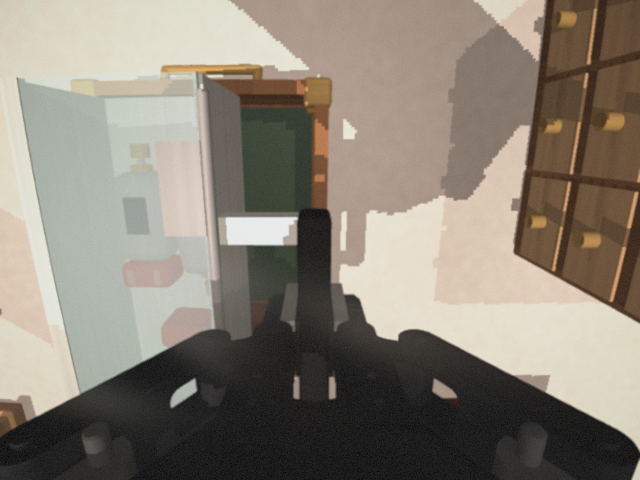

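```bash
python3 - <<'E'
from h import *
c=calibration('top')
q=np.array([[292,445],[242,440],[212,440]])/4+[80,165]
for z in (.108,.162):print(onplane(c,q,z).round(4))
go([.584,.397,.100],180);go([.584,.397,.085],180)
E
```

```text
[[0.4906 0.3182 0.108 ]
 [0.4924 0.3406 0.108 ]
 [0.4922 0.354  0.108 ]]
[[0.4906 0.3008 0.162 ]
 [0.4923 0.3219 0.162 ]
 [0.4921 0.3346 0.162 ]]
delta [-0.0003 -0.0221  0.0314] turn 0.0010 cur yaw -179.82 tray [ 55.7 367.2] 0.1314
delta [-0.0004 -0.0221  0.0464] turn 0.0010 cur yaw -179.82 tray [ 55.7 367.2] 0.1314
```

```bash
python3 -m handwheel '[{"jaw":5,"delta_pos":[-0.002,-0.011,0.01],"turn":0},{"jaw":5,"delta_pos":[-0.002,-0.022,0.025],"turn":0},{"jaw":5,"delta_pos":[-0.002,-0.022,0.038],"turn":0},{"jaw":5,"delta_pos":[-0.002,-0.022,0.044],"turn":0},{"jaw":5,"delta_pos":[-0.002,-0.022,0.048],"turn":0},{"jaw":5,"delta_pos":[-0.002,-0.022,0.050],"turn":0},{"jaw":5,"delta_pos":[-0.002,-0.022,0.050],"turn":0}]' 60;python3 - <<'E'
from h import *
o=st();print(o['torque'])
snap('wrist','w19.png')
snap('scene','s19.png');s=cv2.imread('pics/s19.png');cv2.imwrite('pics/s19a.png',cv2.resize(s[100:300,330:550],None,fx=3.5,fy=3,interpolation=cv2.INTER_CUBIC))
E
```

```text
clock: 20.83
position: [0.5879, 0.3954, 0.085]
ee_rot: [0.0, 1.0, 0.0, 0.001]
ft_force: [-0.8, -2.7, 1.8]
grip_width: 0.116
20.8333 [0.5879 0.3954 0.085 ] [0.e+00 1.e+00 2.e-04 8.e-04] [-0.8 -2.7  1.8] 0.11637694617687071 [-0.169  0.742 -0.763  1.338  0.514  1.259  0.616]
[-0.54892682 -0.12404367 -0.14312826]
```

View pics/s19a.png

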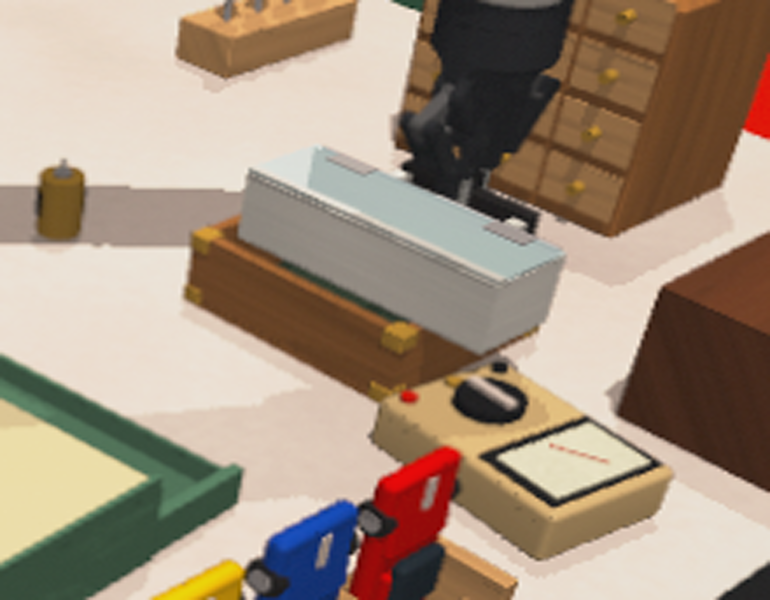

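View pics/w19.png

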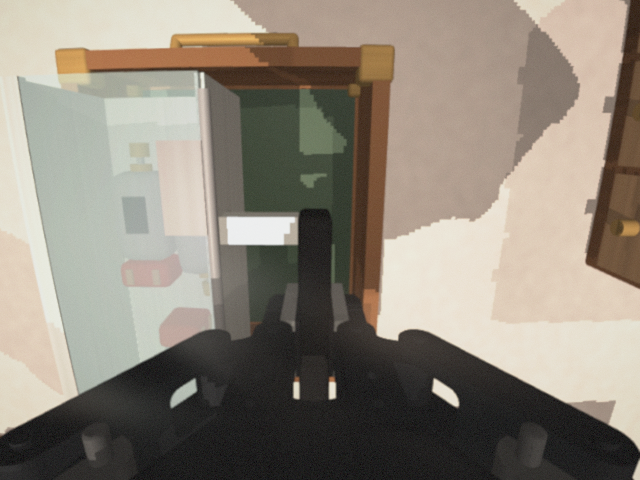

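```bash
python3 -m handwheel '[{"jaw":5,"delta_pos":[0,0,0.003],"turn":0},{"jaw":5,"delta_pos":[0.002,0,0.006],"turn":0},{"jaw":5,"delta_pos":[0.003,0,0.008],"turn":0},{"jaw":5,"delta_pos":[0.003,0,0.008],"turn":0}]' 40;python3 - <<'E'
from h import *
o=st();print(o['torque'])
snap('wrist','w20.png')
snap('scene','s20.png');s=cv2.imread('pics/s20.png');cv2.imwrite('pics/s20a.png',cv2.resize(s[100:300,330:550],None,fx=3.5,fy=3,interpolation=cv2.INTER_CUBIC))
E
```

```text
clock: 21.27
position: [0.5856, 0.397, 0.0797]
ee_rot: [-0.0, 1.0, 0.002, 0.003]
ft_force: [-4.1, -1.6, 19.8]
grip_width: 0.118
21.2667 [0.5856 0.397  0.0797] [-4.0e-04  1.0e+00  1.7e-03  2.6e-03] [-4.1 -1.6 19.8] 0.11836550778637117 [-0.17   0.743 -0.763  1.351  0.518  1.243  0.61 ]
[-1.14988538 -0.27006391 -0.24762506]
```

View pics/s20a.png

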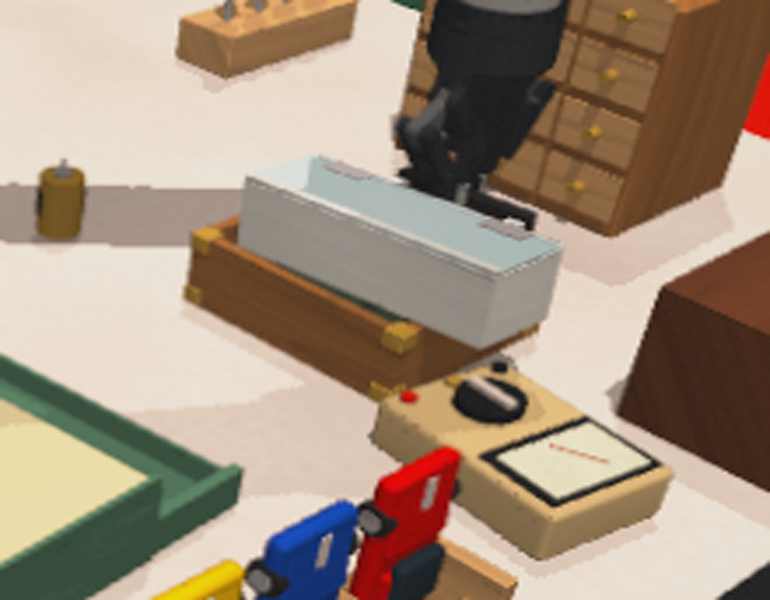

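View pics/w20.png

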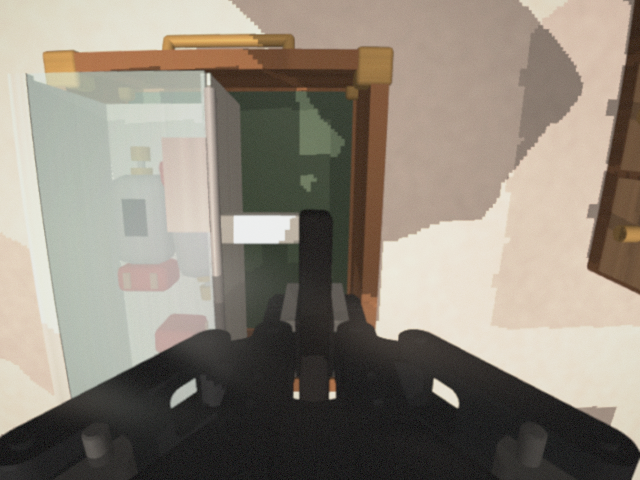

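```bash
python3 -m handwheel '[{"jaw":5,"delta_pos":[0,0,-0.002],"turn":0},{"jaw":5,"delta_pos":[0,0,-0.002],"turn":0},{"jaw":16,"delta_pos":[0,0,-0.002],"turn":0},{"jaw":16,"delta_pos":[0,0,-0.002],"turn":0},{"jaw":16,"delta_pos":[0,0,-0.002],"turn":0},{"jaw":16,"delta_pos":[0,0,-0.002],"turn":0},{"jaw":16,"delta_pos":[0,0,-0.002],"turn":0}]' 20;python3 - <<'E'
from h import *
o=st();print(o['torque'])
snap('wrist','w21.png')
snap('scene','s21.png');s=cv2.imread('pics/s21.png');cv2.imwrite('pics/s21a.png',cv2.resize(s[100:300,330:550],None,fx=3.5,fy=3,interpolation=cv2.INTER_CUBIC))
E
```

```text
clock: 21.95
position: [0.5844, 0.3948, 0.0774]
ee_rot: [-0.0, 1.0, -0.0, -0.0]
ft_force: [0.7, 0.6, -1.0]
grip_width: 0.186
21.95 [0.5844 0.3948 0.0774] [-1.e-04  1.e+00 -1.e-04 -2.e-04] [ 0.7  0.6 -1. ] 0.18610612913705832 [-0.169  0.744 -0.762  1.353  0.516  1.246  0.611]
[0.04938962 0.01878022 0.00959383]
```

View pics/s21a.png

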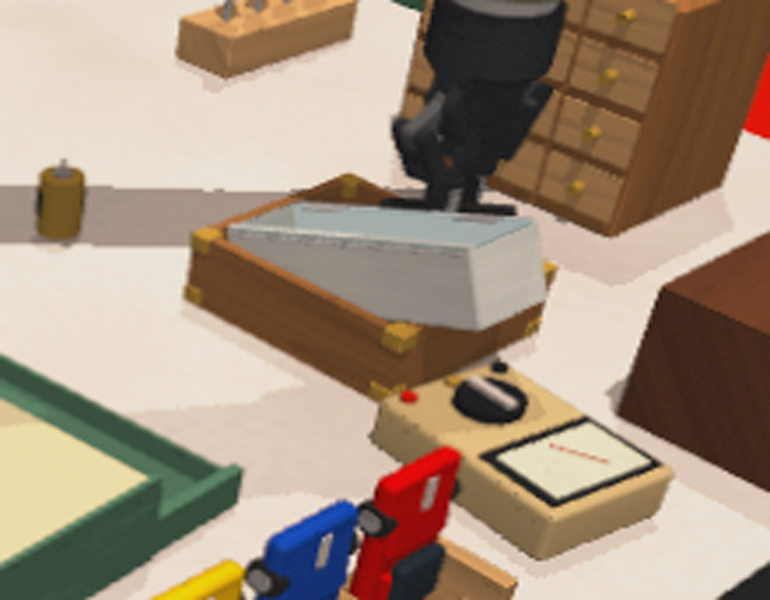

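View pics/w21.png

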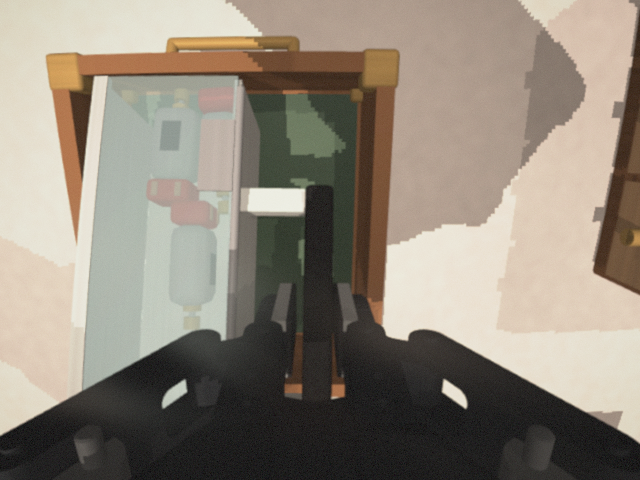

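```bash
python3 - <<'E'
from h import *
c=calibration('wrist')
for xs in (.490,.495):
  th=np.arctan2(.052,.638-xs)
  f=lambda x,z:(xs+((x+95)*np.cos(th)-z*np.sin(th))/1e3, .008+((x+95)*np.sin(th)+z*np.cos(th))/1e3)
  for x,z in((-50,52),(-50,32),(-95,57)):
    p=f(x,z);print(xs,np.degrees(th),x,z,np.round(p,4),proj(c,[[p[0],.395,p[1]]])[0].round(1))
  print(f(22,42))
E
```

```text
0.49 19.358994175694715 -50 52 [0.5152 0.072 ] [316.6 140.2]
0.49 19.358994175694715 -50 32 [0.5218 0.0531] [316.3 155.8]
0.49 19.358994175694715 -95 57 [0.4711 0.0618] [316.6  28.7]
(np.float64(0.5864624245486549), np.float64(0.08640918728181701))
0.495 19.983106521899977 -50 52 [0.5195 0.0722] [316.6 151.2]
0.495 19.983106521899977 -50 32 [0.5264 0.0535] [316.3 165.8]
0.495 19.983106521899977 -95 57 [0.4755 0.0616] [316.5  40.6]
(np.float64(0.5906026218985055), np.float64(0.08745526216765875))
```

```bash
python3 -m handwheel '[{"jaw":17,"delta_pos":[0,0,0.005],"turn":0},{"jaw":17,"delta_pos":[0,0,0.009],"turn":0},{"jaw":5,"delta_pos":[0,0,0.009],"turn":0},{"jaw":5,"delta_pos":[0,0,0.009],"turn":0},{"jaw":5,"delta_pos":[0,0,0.009],"turn":0},{"jaw":5,"delta_pos":[-0.004,-0.002,0.002],"turn":0},{"jaw":5,"delta_pos":[-0.01,-0.004,-0.006],"turn":0},{"jaw":5,"delta_pos":[-0.02,-0.006,-0.014],"turn":0},{"jaw":5,"delta_pos":[-0.03,-0.006,-0.02],"turn":0},{"jaw":5,"delta_pos":[-0.03,-0.006,-0.02],"turn":0}]' 100;python3 - <<'E'
from h import *
o=st();print(o['torque'])
snap('wrist','w22.png')
snap('scene','s22.png');s=cv2.imread('pics/s22.png');cv2.imwrite('pics/s22a.png',cv2.resize(s[100:300,330:550],None,fx=3.5,fy=3,interpolation=cv2.INTER_CUBIC))
E
```

```text
clock: 22.88
position: [0.6181, 0.3878, 0.1001]
ee_rot: [0.002, 1.0, 0.001, 0.002]
ft_force: [0.5, -0.2, -2.3]
grip_width: 0.12
22.8833 [0.6181 0.3878 0.1001] [1.5e-03 1.0e+00 6.0e-04 1.9e-03] [ 0.5 -0.2 -2.3] 0.12043055367193543 [-0.167  0.766 -0.754  1.258  0.516  1.305  0.661]
[ 0.17709283 -0.30128917  0.05980481]
```

View pics/s22a.png

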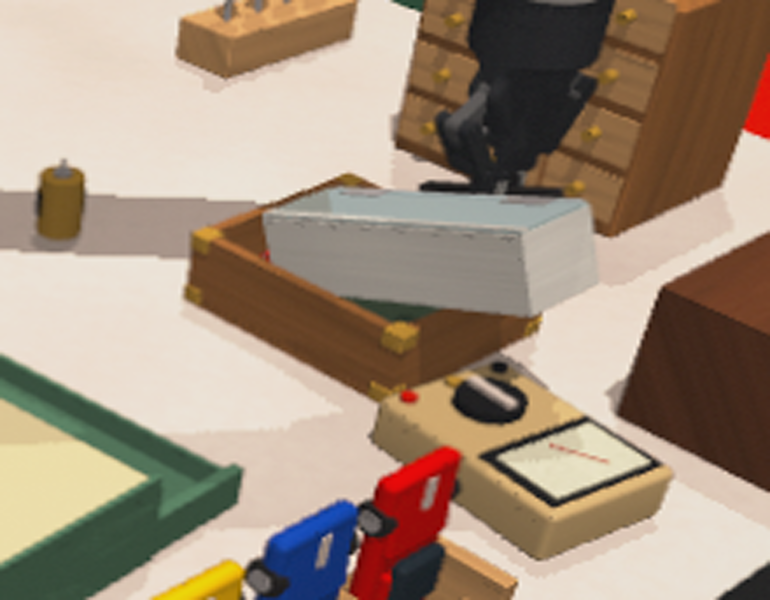

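View pics/w22.png

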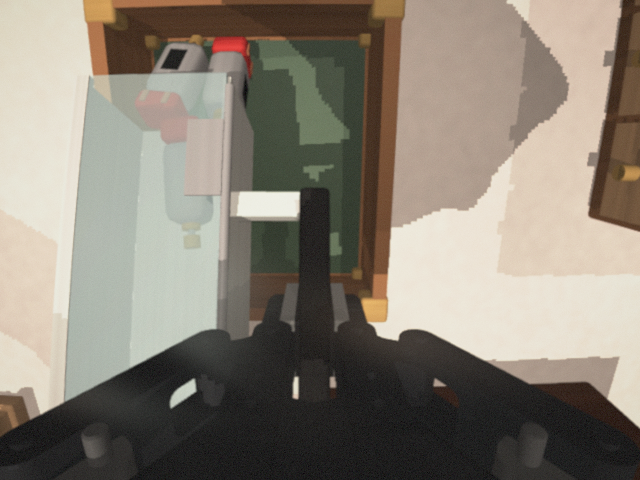

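```bash
python3 -m handwheel '[{"jaw":5,"delta_pos":[-0.002,0.004,-0.008],"turn":0},{"jaw":5,"delta_pos":[-0.008,0.008,-0.018],"turn":0},{"jaw":5,"delta_pos":[-0.028,0.01,-0.02],"turn":0},{"jaw":5,"delta_pos":[-0.04,0.01,-0.02],"turn":0},{"jaw":5,"delta_pos":[-0.04,0.01,-0.02],"turn":0}]' 100;python3 - <<'E'
from h import *
o=st();print(o['torque'])
snap('wrist','w23.png')
snap('scene','s23.png');s=cv2.imread('pics/s23.png');cv2.imwrite('pics/s23a.png',cv2.resize(s[100:300,330:550],None,fx=3.5,fy=3,interpolation=cv2.INTER_CUBIC))
E
```

```text
clock: 23.4
position: [0.6563, 0.3984, 0.118]
ee_rot: [0.001, 1.0, -0.0, 0.0]
ft_force: [0.9, -0.1, -3.4]
grip_width: 0.119
23.4 [0.6563 0.3984 0.118 ] [ 7.e-04  1.e+00 -1.e-04  4.e-04] [ 0.9 -0.1 -3.4] 0.11890969761505212 [-0.209  0.83  -0.735  1.099  0.528  1.389  0.707]
[ 0.09210613 -0.05583155 -0.00497801]
```

View pics/s23a.png

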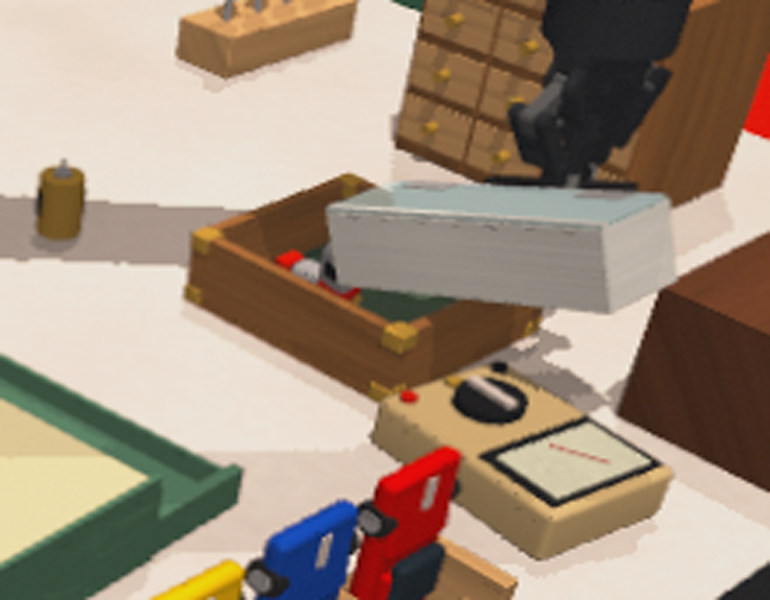

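View pics/w23.png

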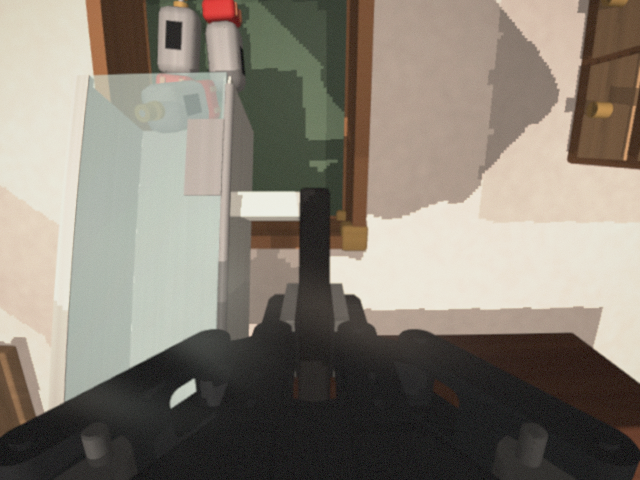

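```bash
python3 -m handwheel '[{"jaw":5,"delta_pos":[0,0,-0.012],"turn":0},{"jaw":5,"delta_pos":[0,0,-0.03],"turn":0},{"jaw":5,"delta_pos":[0,0,-0.045],"turn":0},{"jaw":5,"delta_pos":[0,0,-0.045],"turn":0}]' 100;python3 - <<'E'
from h import *
o=st();print(o['torque'])
snap('wrist','w24.png')
snap('scene','s24.png');s=cv2.imread('pics/s24.png');cv2.imwrite('pics/s24a.png',cv2.resize(s[100:300,330:550],None,fx=3.5,fy=3,interpolation=cv2.INTER_CUBIC))
E
```

```text
clock: 23.83
position: [0.655, 0.4003, 0.168]
ee_rot: [-0.0, 1.0, 0.002, 0.002]
ft_force: [-0.3, 0.3, -1.1]
grip_width: 0.119
23.8333 [0.655  0.4003 0.168 ] [-2.0e-04  1.0e+00  1.8e-03  2.2e-03] [-0.3  0.3 -1.1] 0.11914710406749435 [-0.216  0.794 -0.749  1.048  0.511  1.463  0.72 ]
[0.14374141 0.00129938 0.04446329]
```

View pics/s24a.png

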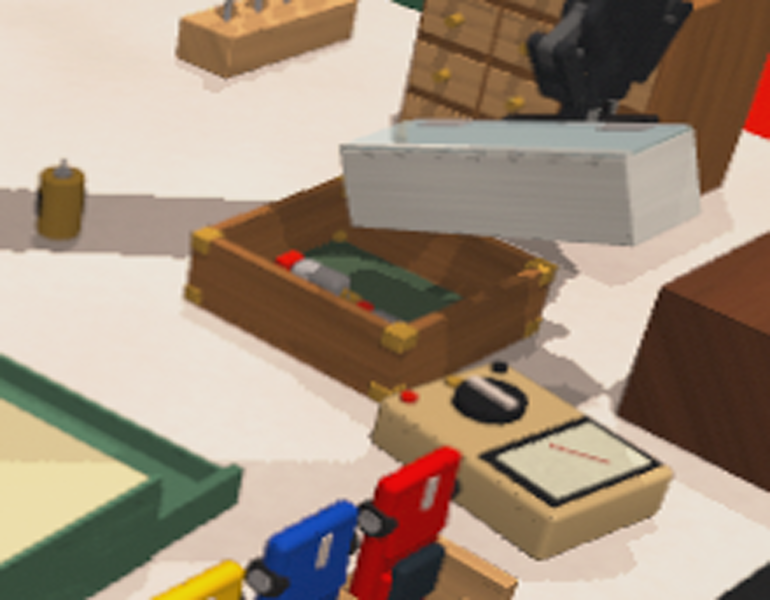

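View pics/w24.png

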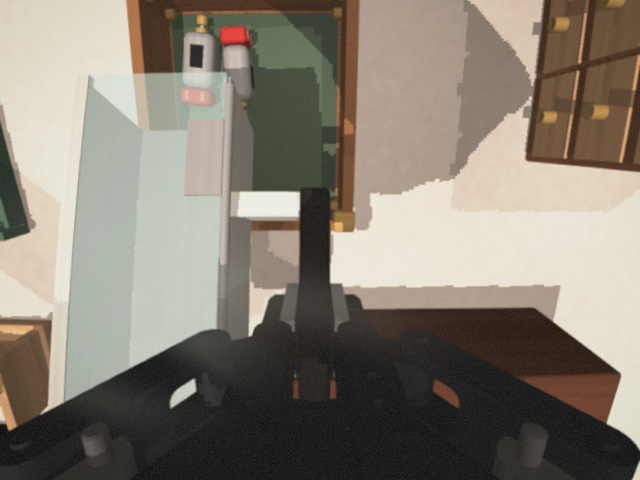

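```bash
python3 - <<'E'
from h import *
p=t2w(7,-8,170);print(p);go(p,184.9);go([.58,.34,.18])
E
```

```text
[0.56725775 0.04112716 0.17      ]
delta [ 0.0873 -0.3581 -0.0065] turn -0.0271 cur yaw -179.98 tray [124.5 341.4] 0.164
delta [ 0.0745 -0.0592 -0.0162]  cur yaw -179.98 tray [124.5 341.4] 0.164
```

```bash
python3 -m handwheel '[{"jaw":5,"delta_pos":[0.015,-0.01,-0.01],"turn":0},{"jaw":5,"delta_pos":[0.035,-0.03,-0.012],"turn":0},{"jaw":5,"delta_pos":[0.06,-0.055,-0.012],"turn":0},{"jaw":5,"delta_pos":[0.07,-0.09,-0.01],"turn":0},{"jaw":5,"delta_pos":[0.08,-0.125,-0.01],"turn":-0.01},{"jaw":5,"delta_pos":[0.087,-0.16,-0.01],"turn":-0.02},{"jaw":5,"delta_pos":[0.087,-0.195,-0.01],"turn":-0.027},{"jaw":5,"delta_pos":[0.087,-0.23,-0.01],"turn":-0.027},{"jaw":5,"delta_pos":[0.087,-0.265,-0.01],"turn":-0.027},{"jaw":5,"delta_pos":[0.087,-0.29,-0.01],"turn":-0.027}]' 100;python3 - <<'E'
from h import *
o=st();p=t2w(7,-8,140);go(p,184.9);snap('top','t25.png')
s=cv2.imread('pics/t25.png');cv2.imwrite('pics/t25a.png',cv2.resize(s[165:315,80:280],None,fx=4,fy=4,interpolation=cv2.INTER_CUBIC))
E
```

```text
clock: 24.77
position: [0.5669, 0.1046, 0.1716]
ee_rot: [-0.041, 0.999, -0.001, -0.001]
ft_force: [1.5, -0.9, -3.1]
grip_width: 0.119
24.7667 [0.5669 0.1046 0.1716] [-4.100e-02  9.992e-01 -1.000e-03 -8.000e-04] [ 1.5 -0.9 -3.1] 0.1188896973322334 [ 0.425  0.39  -0.85   1.635  0.306  1.258  1.169]
delta [ 0.0048 -0.0633  0.0318] turn -0.0011 cur yaw -175.3 tray [12.1 55.3] 0.1716
```

View pics/t25a.png

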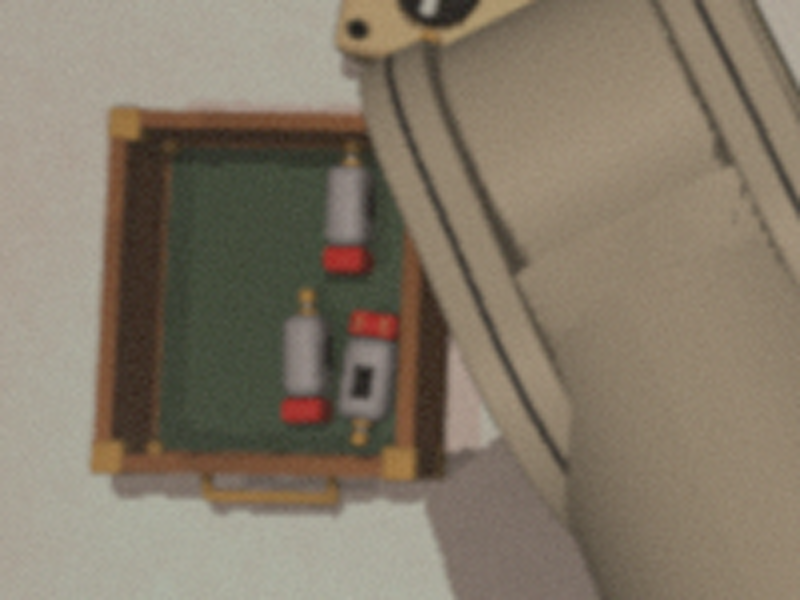

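```bash
python3 -m handwheel '[{"jaw":5,"delta_pos":[0.001,-0.02,0.0],"turn":-0.001},{"jaw":5,"delta_pos":[0.004,-0.045,0.01],"turn":-0.001},{"jaw":5,"delta_pos":[0.005,-0.063,0.025],"turn":-0.001},{"jaw":5,"delta_pos":[0.005,-0.063,0.04],"turn":-0.001},{"jaw":5,"delta_pos":[0.005,-0.063,0.048],"turn":-0.001},{"jaw":5,"delta_pos":[0.005,-0.063,0.048],"turn":-0.001}]' 100;python3 - <<'E'
from h import *
o=st();print(o['torque']);p=t2w(7,-8,83);go(p,184.9)
c=calibration('top');q=np.array([[368,380],[305,355],[348,215]])/4+[80,165];print(onplane(c,q,.026).round(3)-[.561,.351,0])
snap('scene','s26.png');s=cv2.imread('pics/s26.png');cv2.imwrite('pics/s26a.png',cv2.resize(s[120:320,190:410],None,fx=3.5,fy=3,interpolation=cv2.INTER_CUBIC))
E
```

```text
clock: 25.32
position: [0.5663, 0.0458, 0.1225]
ee_rot: [-0.044, 0.999, 0.0, -0.002]
ft_force: [-0.5, 0.8, -2.2]
grip_width: 0.121
25.3167 [0.5663 0.0458 0.1225] [-4.42e-02  9.99e-01  2.00e-04 -1.90e-03] [-0.5  0.8 -2.2] 0.12133475293883307 [ 0.508  0.417 -0.818  1.709  0.326  1.163  1.259]
[ 0.20117252  0.01379426 -0.0452592 ]
delta [-0.0007 -0.0048  0.0395] turn 0.0009 cur yaw -174.94 tray [ 6.4 -3.2] 0.1225
[[-0.039 -0.042  0.026]
 [-0.027 -0.011  0.026]
 [ 0.041 -0.029  0.026]]
```

View pics/s26a.png

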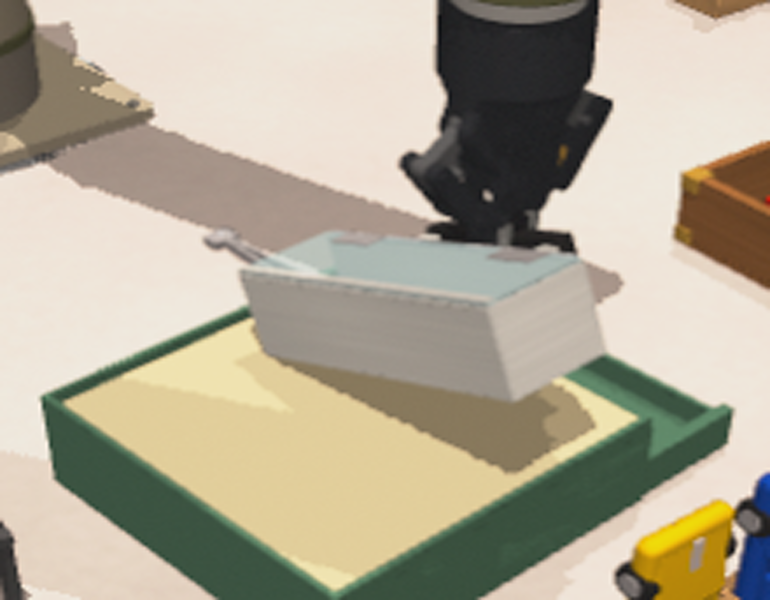

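```bash
python3 -m handwheel '[{"jaw":5,"delta_pos":[-0.001,-0.005,0.004],"turn":0.001},{"jaw":5,"delta_pos":[-0.001,-0.005,0.010],"turn":0.001},{"jaw":5,"delta_pos":[-0.001,-0.005,0.014],"turn":0.001},{"jaw":5,"delta_pos":[-0.001,-0.005,0.018],"turn":0.001}]' 35;python3 - <<'E'
from h import *
o=st();print(o['torque']);p=t2w(7,-8,83);go(p,184.9)
snap('scene','s27.png');s=cv2.imread('pics/s27.png');cv2.imwrite('pics/s27a.png',cv2.resize(s[120:320,190:410],None,fx=3.5,fy=3,interpolation=cv2.INTER_CUBIC))
E
```

```text
clock: 25.7
position: [0.5724, 0.0414, 0.1096]
ee_rot: [-0.043, 0.999, -0.0, 0.003]
ft_force: [3.0, 1.2, 12.5]
grip_width: 0.121
25.7 [0.5724 0.0414 0.1096] [-4.280e-02  9.991e-01 -2.000e-04  3.500e-03] [ 3.   1.2 12.5] 0.1213418945543799 [ 0.506  0.435 -0.808  1.716  0.345  1.132  1.253]
[-0.45978426  0.07102966  0.21723169]
delta [0.0053 0.0002 0.0266] turn 0.0000 cur yaw -175.1 tray [12.1 -8.2] 0.1096
```

View pics/s27a.png

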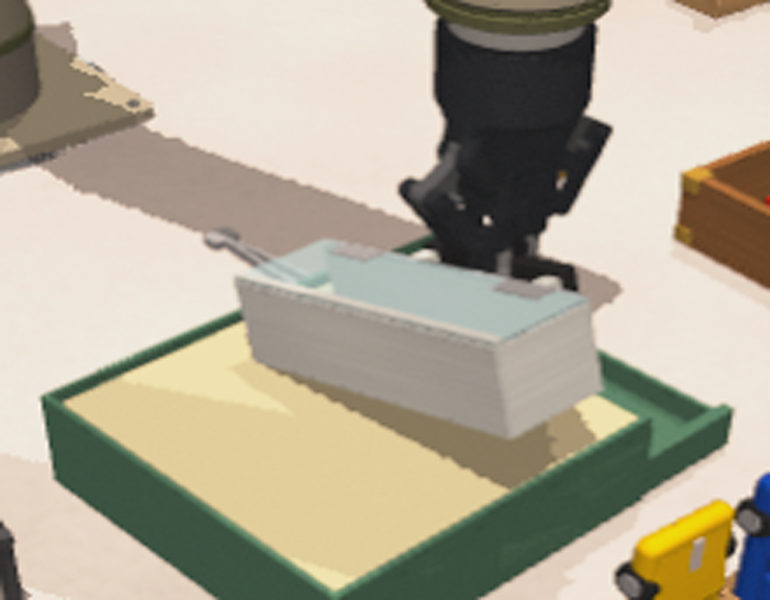

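Pivoting as intended. Keep lowering.

```bash
python3 -m handwheel '[{"jaw":5,"delta_pos":[0,0,0.004],"turn":0},{"jaw":5,"delta_pos":[0,0,0.008],"turn":0},{"jaw":5,"delta_pos":[0,0,0.012],"turn":0},{"jaw":5,"delta_pos":[0,0,0.016],"turn":0},{"jaw":5,"delta_pos":[0,0,0.019],"turn":0},{"jaw":5,"delta_pos":[0,0,0.021],"turn":0}]' 35;python3 - <<'E'
from h import *
o=st();print(o['torque']);p=t2w(7,-8,83);go(p,184.9)
snap('scene','s28.png');s=cv2.imread('pics/s28.png');cv2.imwrite('pics/s28a.png',cv2.resize(s[120:320,190:410],None,fx=3.5,fy=3,interpolation=cv2.INTER_CUBIC));snap('wrist','w28.png')
E
```

```text
clock: 26.25
position: [0.5717, 0.0411, 0.0879]
ee_rot: [-0.043, 0.999, -0.0, 0.003]
ft_force: [3.4, 0.8, 13.4]
grip_width: 0.12
26.25 [0.5717 0.0411 0.0879] [-4.270e-02  9.991e-01 -3.000e-04  2.500e-03] [ 3.4  0.8 13.4] 0.11961287738616042 [ 0.495  0.46  -0.796  1.735  0.366  1.097  1.238]
[-0.50469521  0.40708222  0.05803706]
delta [0.0044 0.0004 0.0048] turn -0.0000 cur yaw -175.11 tray [11.4 -8.4] 0.0879
```

View pics/s28a.png

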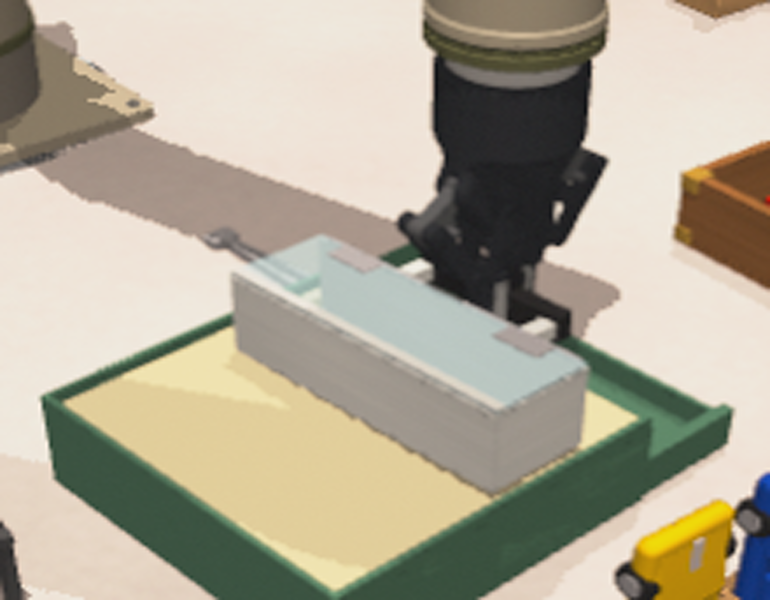

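View pics/w28.png

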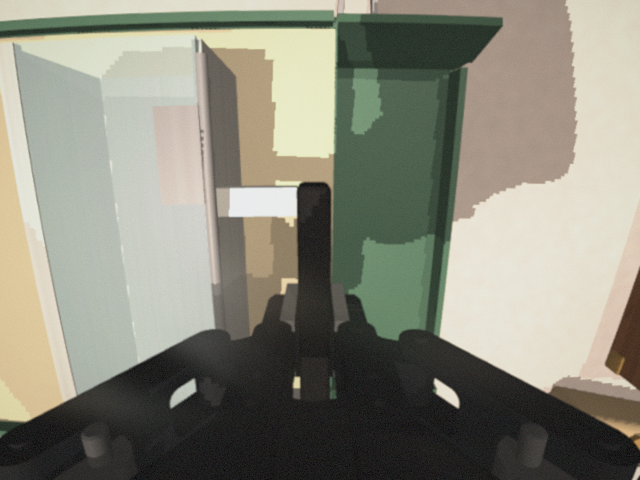

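```bash
python3 -m handwheel '[{"jaw":22,"delta_pos":[0,0,0.001],"turn":0},{"jaw":22,"delta_pos":[0,0,0.001],"turn":0},{"jaw":22,"delta_pos":[0,0,0.001],"turn":0},{"jaw":22,"delta_pos":[0,0,0],"turn":0}]';python3 - <<'E'
from h import *
o=st();c=calibration('wrist');snap('wrist','w29.png')
im=cv2.imread('pics/w29.png');g=im.max(2)
for r in (180,184,188,195,210,230,260): 
  xs=np.where(g[r,270:370]<45)[0]+270; print(r,xs.min() if len(xs) else None,xs.max() if len(xs) else None)
E
```

```text
clock: 26.68
position: [0.5692, 0.0407, 0.0856]
ee_rot: [-0.042, 0.999, -0.0, -0.0]
ft_force: [-1.2, 0.1, 0.1]
grip_width: 0.251
26.6833 [0.5692 0.0407 0.0856] [-4.240e-02  9.991e-01 -1.000e-04 -1.000e-04] [-1.2  0.1  0.1] 0.2506754121467017 [ 0.495  0.461 -0.795  1.738  0.365  1.097  1.238]
180 None None
184 None None
188 None None
195 299 328
210 299 330
230 299 329
260 299 329
```

View pics/w29.png

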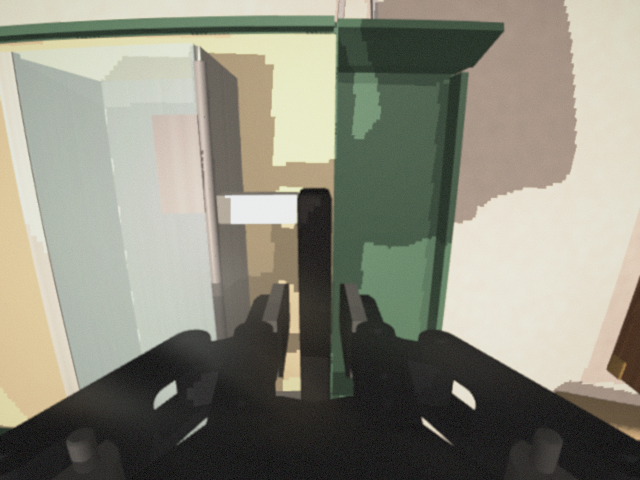

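```bash
python3 - <<'E'
from h import *
c=calibration('wrist');p=onplane(c,[[314,190],[314,260],[6,58],[194,48]],.112);p2=onplane(c,[[14,56],[196,48]],.1145)
print([w2t(q).round(1) for q in p],[w2t(q).round(1) for q in p2]);go(t2w(0,-8,83),184.9)
E
```

```text
[array([-44. ,  -9.4]), array([-20. ,  -9.4]), array([ -86.4, -106.1]), array([-87. , -45.5])] [array([ -86.3, -101.2]), array([-86.4, -44.1])]
delta [0.0091 0.0006 0.0029] turn -0.0002 cur yaw -175.13 tray [ 9.1 -8.6] 0.0859
```

```bash
python3 -m handwheel '[{"jaw":22,"delta_pos":[0.001,-0.0005,0.003],"turn":0},{"jaw":22,"delta_pos":[0.001,-0.0005,0.003],"turn":0},{"jaw":5,"delta_pos":[0.001,-0.0005,0.003],"turn":0},{"jaw":5,"delta_pos":[0.001,-0.0005,0.003],"turn":0},{"jaw":5,"delta_pos":[0.001,-0.0005,0.003],"turn":0},{"jaw":5,"delta_pos":[0.001,-0.0005,0.003],"turn":0},{"jaw":5,"delta_pos":[0.001,-0.0005,-0.005],"turn":0},{"jaw":5,"delta_pos":[0.001,-0.0005,-0.015],"turn":0},{"jaw":5,"delta_pos":[0.001,-0.0005,-0.03],"turn":0},{"jaw":5,"delta_pos":[0.001,-0.0005,-0.03],"turn":0}]' 120;python3 - <<'E'
from h import *
o=st();c=calibration('wrist');snap('wrist','w30.png');print(w2t(o['position']))
snap('scene','s30.png');s=cv2.imread('pics/s30.png');cv2.imwrite('pics/s30a.png',cv2.resize(s[120:320,190:410],None,fx=3.5,fy=3,interpolation=cv2.INTER_CUBIC))
im=cv2.imread('pics/w30.png');g=im.max(2)
for r in (190,195,200,205,210,215,220,225,230,260): 
  xs=np.where(g[r,270:370]<45)[0]+270; print(r,xs.min() if len(xs) else None,xs.max() if len(xs) else None)
E
```

```text
clock: 27.57
position: [0.57, 0.0406, 0.119]
ee_rot: [-0.042, 0.999, -0.0, 0.002]
ft_force: [1.4, 0.6, -2.5]
grip_width: 0.121
27.5667 [0.57   0.0406 0.119 ] [-0.0425  0.9991 -0.      0.0021] [ 1.4  0.6 -2.5] 0.12118841452279155 [ 0.514  0.421 -0.814  1.711  0.332  1.15   1.262]
[ 9.65124758 -8.75117234]
190 None None
195 301 327
200 298 330
205 299 331
210 298 331
215 298 330
220 298 331
225 298 330
230 298 330
260 299 330
```

View pics/s30a.png

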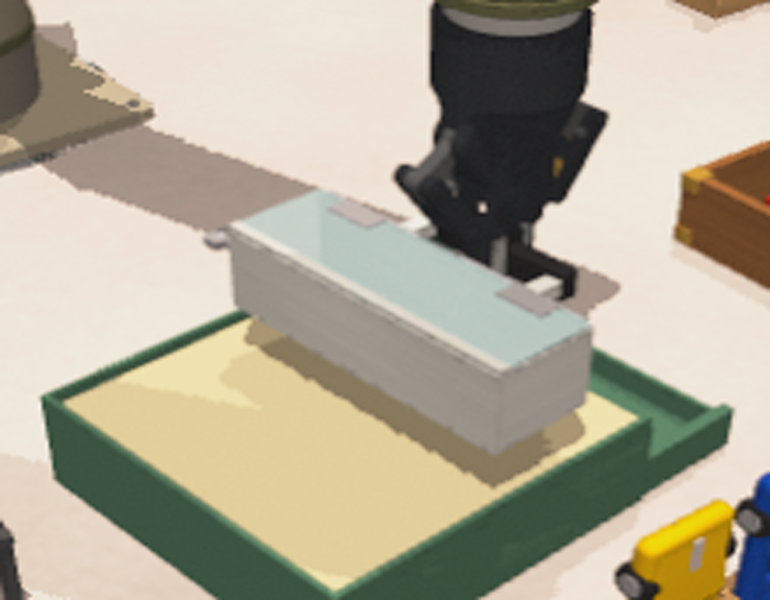

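View pics/w30.png

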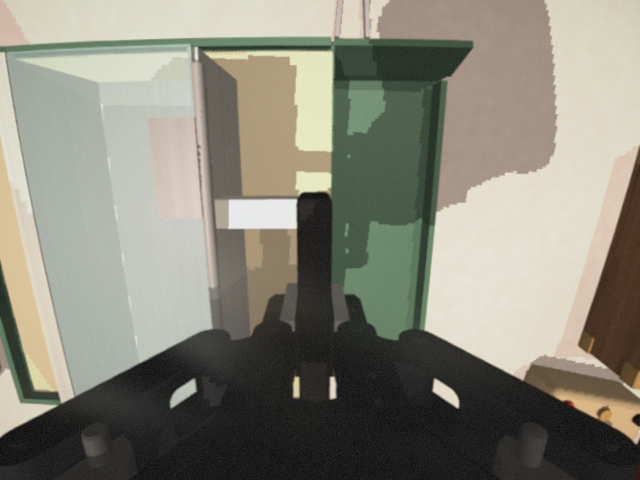

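```bash
python3 -m handwheel '[{"jaw":5,"delta_pos":[0.001,0.01,0],"turn":0},{"jaw":5,"delta_pos":[0.003,0.03,0],"turn":0},{"jaw":5,"delta_pos":[0.005,0.055,0],"turn":0},{"jaw":5,"delta_pos":[0.008,0.08,0],"turn":0},{"jaw":5,"delta_pos":[0.009,0.1,0],"turn":0},{"jaw":5,"delta_pos":[0.009,0.11,0],"turn":0},{"jaw":5,"delta_pos":[0.009,0.11,0],"turn":0},{"jaw":5,"delta_pos":[0.009,0.11,0],"turn":0}]';python3 - <<'E'
from h import *
o=st();go(t2w(0,101.5,27),184.9)
c=calibration('wrist');snap('wrist','w31.png');
im=cv2.imread('pics/w31.png');g=im.max(2);xs=np.where(g[230,270:370]<45)[0]+270;print(xs.min(),xs.max())
p=onplane(c,[[(xs.min()+xs.max())/2,230]],o['position'][2]+.029);print(w2t(p[0]))
snap('scene','s31.png');s=cv2.imread('pics/s31.png');cv2.imwrite('pics/s31a.png',cv2.resize(s[120:320,190:410],None,fx=3.5,fy=3,interpolation=cv2.INTER_CUBIC))
E
```

```text
clock: 28.33
position: [0.5499, 0.1488, 0.1152]
ee_rot: [-0.043, 0.999, -0.0, -0.0]
ft_force: [0.6, -0.0, -2.8]
grip_width: 0.117
28.3333 [0.5499 0.1488 0.1152] [-4.280e-02  9.991e-01 -2.000e-04 -4.000e-04] [ 0.6 -0.  -2.8] 0.11739388035373804 [ 0.341  0.435 -0.843  1.713  0.352  1.153  1.055]
delta [-0.0011  0.0008  0.0882] turn 0.0000 cur yaw -175.1 tray [ -1.1 100.7] 0.1152
298 329
[-41.35462836  99.7527987 ]
```

View pics/w31.png

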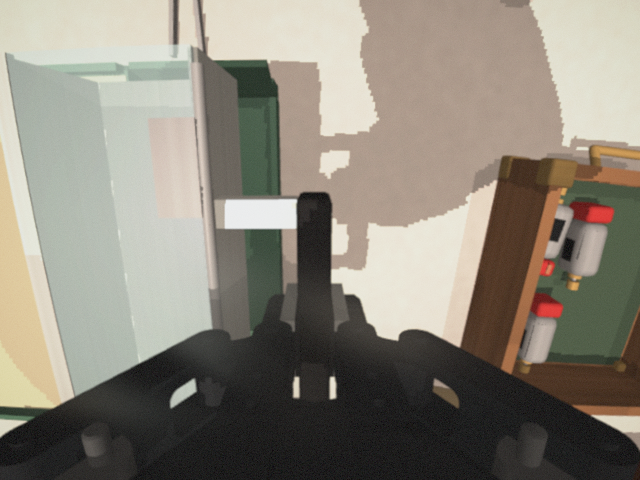

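View pics/s31a.png

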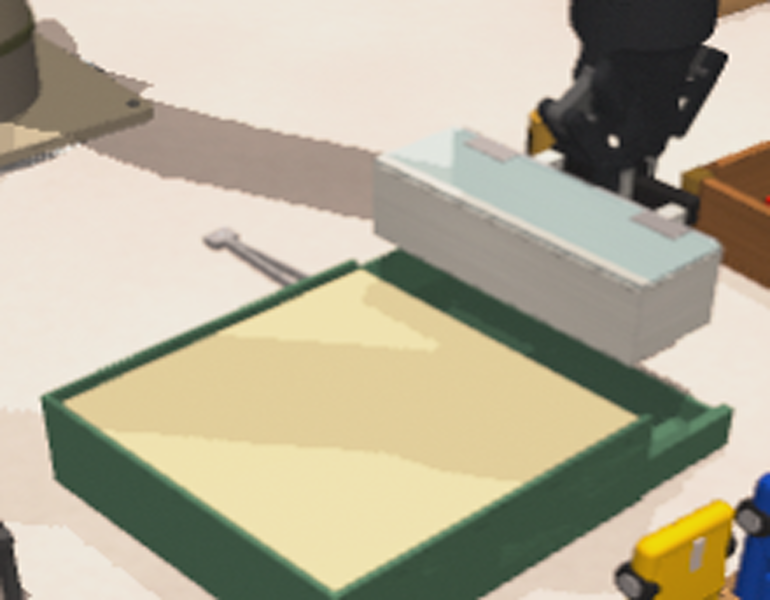

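```bash
python3 -m handwheel '[{"jaw":5,"delta_pos":[-0.001,0.001,0.012],"turn":0},{"jaw":5,"delta_pos":[-0.001,0.001,0.027],"turn":0},{"jaw":5,"delta_pos":[-0.001,0.001,0.042],"turn":0},{"jaw":5,"delta_pos":[-0.001,0.001,0.054],"turn":0},{"jaw":5,"delta_pos":[-0.001,0.001,0.062],"turn":0},{"jaw":5,"delta_pos":[-0.001,0.001,0.066],"turn":0}]';python3 - <<'E'
from h import *
o=st();print(o['torque']);go(t2w(0,101.5,27),184.9)
E
```

```text
clock: 28.93
position: [0.5505, 0.1493, 0.0481]
ee_rot: [-0.042, 0.999, -0.0, -0.001]
ft_force: [-0.3, -0.6, -2.2]
grip_width: 0.119
28.9333 [0.5505 0.1493 0.0481] [-4.200e-02  9.991e-01 -2.000e-04 -9.000e-04] [-0.3 -0.6 -2.2] 0.11851352732036473 [ 0.302  0.519 -0.8    1.764  0.425  1.042  1.002]
[0.10043591 0.06817745 0.01020253]
delta [-0.0005  0.0003  0.0211] turn -0.0004 cur yaw -175.18 tray [ -0.5 101.2] 0.0481
```

No contact yet; trough between rails. Continue down.

```bash
python3 -m handwheel '[{"jaw":5,"delta_pos":[-0.0005,0,0.008],"turn":0},{"jaw":5,"delta_pos":[-0.0005,0,0.014],"turn":0},{"jaw":5,"delta_pos":[-0.0005,0,0.019],"turn":0},{"jaw":5,"delta_pos":[-0.0005,0,0.021],"turn":0},{"jaw":5,"delta_pos":[-0.0005,0,0.021],"turn":0}]';python3 - <<'E'
from h import *
o=st();print(o['torque']);go(t2w(0,101.5,27),184.9)
snap('scene','s32.png');s=cv2.imread('pics/s32.png');cv2.imwrite('pics/s32a.png',cv2.resize(s[120:320,190:410],None,fx=3.5,fy=3,interpolation=cv2.INTER_CUBIC))
E
```

```text
clock: 29.35
position: [0.5513, 0.15, 0.0284]
ee_rot: [-0.042, 0.999, -0.0, -0.0]
ft_force: [0.2, 0.1, -2.3]
grip_width: 0.118
29.35 [0.5513 0.15   0.0284] [-4.240e-02  9.991e-01 -1.000e-04 -2.000e-04] [ 0.2  0.1 -2.3] 0.11849878935347993 [ 0.287  0.547 -0.784  1.775  0.449  1.009  0.986]
[ 0.14399849  0.07137853 -0.0076358 ]
delta [ 0.0004 -0.0003  0.0014] turn -0.0002 cur yaw -175.14 tray [  0.4 101.8] 0.0284
```

View pics/s32a.png

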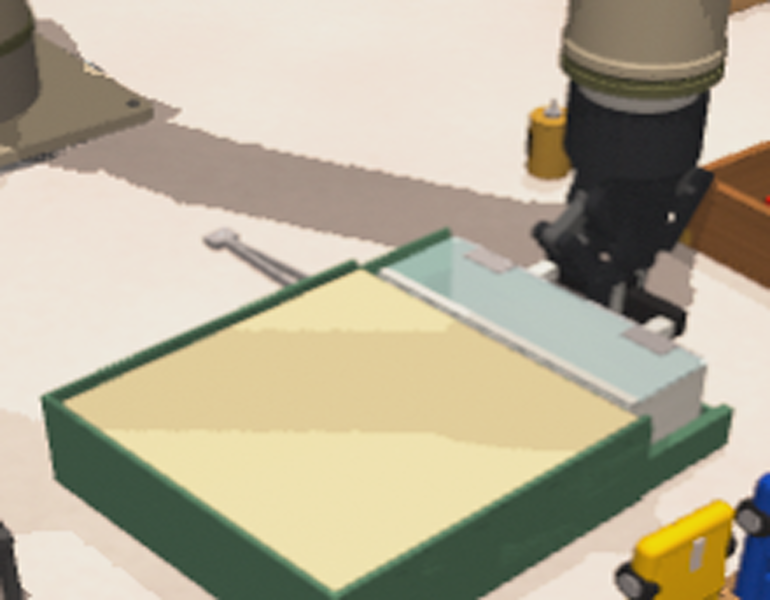

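Still ~2 mm above the floor; lower until contact, then release and rise.

```bash
python3 -m handwheel '[{"jaw":5,"delta_pos":[0,0,0.002],"turn":0},{"jaw":5,"delta_pos":[0,0,0.003],"turn":0},{"jaw":5,"delta_pos":[0,0,0.003],"turn":0},{"jaw":24,"delta_pos":[0,0,0.003],"turn":0},{"jaw":24,"delta_pos":[0,0,0.003],"turn":0},{"jaw":24,"delta_pos":[0,0,0.003],"turn":0},{"jaw":24,"delta_pos":[0,0,-0.01],"turn":0},{"jaw":24,"delta_pos":[0,0,-0.035],"turn":0},{"jaw":24,"delta_pos":[0,0,-0.07],"turn":0},{"jaw":24,"delta_pos":[0,0,-0.11],"turn":0}]';python3 - <<'E'
from h import *
st()
E
python3 -m handwheel '[{"jaw":24,"delta_pos":[0,0,-0.06],"turn":0},{"jaw":24,"delta_pos":[0.05,-0.03,-0.09],"turn":0},{"jaw":24,"delta_pos":[0.1,-0.06,-0.1],"turn":0},{"jaw":24,"delta_pos":[0.13,-0.06,-0.1],"turn":0},{"jaw":24,"delta_pos":[0.13,-0.06,-0.1],"turn":0},{"jaw":24,"delta_pos":[0.13,-0.06,-0.1],"turn":0}]'
python3 - <<'E'
from h import *
o=st();c=calibration('wrist');snap('wrist','w33.png')
for a in [(-50,95,56),(-50,107,56),(50,95,56),(50,107,56),(-95,67,58),(-95,3,58),(95,67,58),(95,3,58)]:print(a,proj(c,[t2w(*a)])[0].round())
for n in('scene','top'):snap(n,n+'33.png')
E
```

```text
clock: 30.23
position: [0.5504, 0.1499, 0.1397]
ee_rot: [-0.043, 0.999, -0.0, -0.001]
ft_force: [0.9, 0.4, -0.2]
grip_width: 0.281
30.2333 [0.5504 0.1499 0.1397] [-0.0427  0.9991 -0.     -0.0012] [ 0.9  0.4 -0.2] 0.2805755483485345 [ 0.351  0.413 -0.857  1.685  0.33   1.199  1.069]
clock: 30.73
position: [0.424, 0.0777, 0.2418]
ee_rot: [-0.042, 0.999, -0.004, 0.002]
ft_force: [0.9, -0.3, 0.4]
grip_width: 0.283
30.7333 [0.424  0.0777 0.2418] [-0.0417  0.9991 -0.0037  0.0024] [ 0.9 -0.3  0.4] 0.2833184019824444 [ 0.681 -0.1   -0.899  1.885 -0.072  1.317  1.457]
(-50, 95, 56) [370. 298.]
(-50, 107, 56) [382. 298.]
(50, 95, 56) [366. 382.]
(50, 107, 56) [377. 381.]
(-95, 67, 58) [343. 256.]
(-95, 3, 58) [278. 256.]
(95, 67, 58) [340. 416.]
(95, 3, 58) [283. 416.]
```

View pics/w33.png

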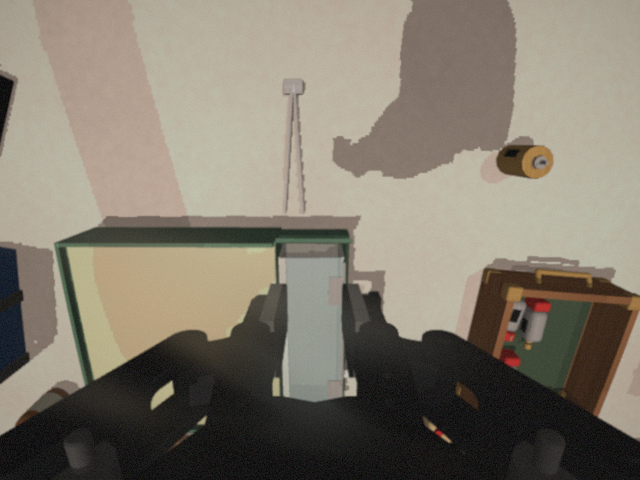

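View pics/scene33.png

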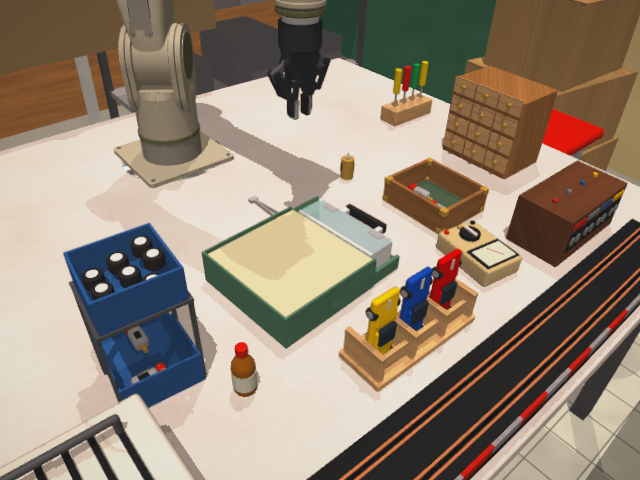

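View pics/top33.png

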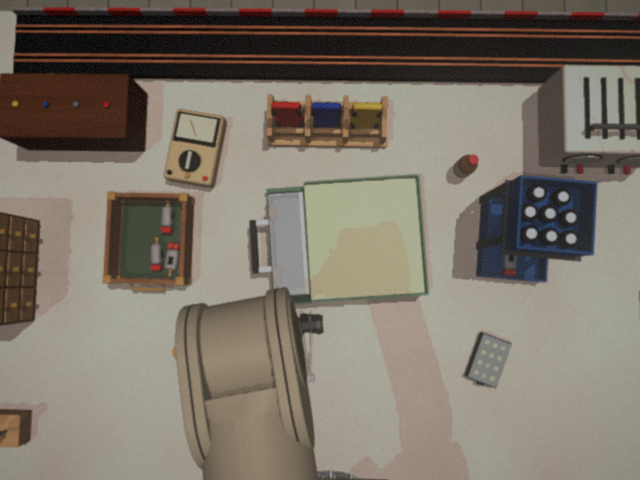

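```bash
python3 - <<'E'
from h import *
t=cv2.imread('pics/top33.png');cv2.imwrite('pics/t33a.png',cv2.resize(t[165:315,235:435],None,fx=4,fy=4,interpolation=cv2.INTER_CUBIC))
s=cv2.imread('pics/scene33.png');cv2.imwrite('pics/s33a.png',cv2.resize(s[170:340,240:430],None,fx=4,fy=3.5,interpolation=cv2.INTER_CUBIC))
c=calibration('top')
for n in('top0','top33'):
  g=cv2.imread(f'pics/{n}.png').max(2)[210:280,244:264];ys,xs=np.where(g<60);print(n,len(xs),xs.mean()+244,ys.mean()+210,ys.min()+210,ys.max()+210)
E
```

```text
top0 265 253.75849056603772 245.92830188679244 220 271
top33 235 253.9744680851064 246.5063829787234 221 271
```

View pics/t33a.png

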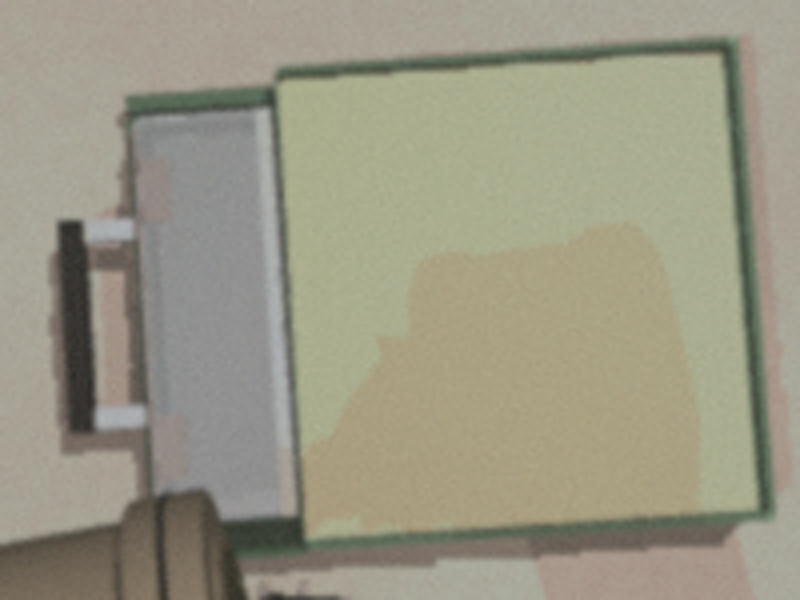

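View pics/s33a.png

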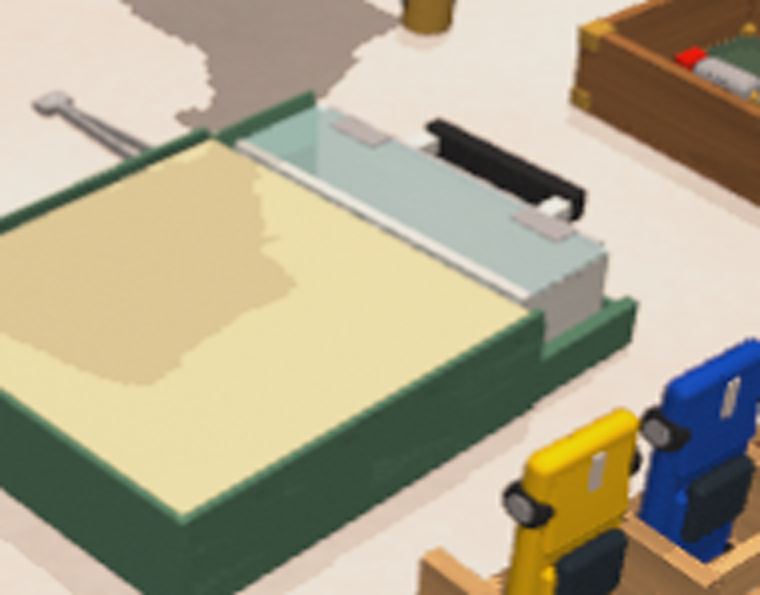

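```bash
python3 -m handwheel '[{"jaw":24,"delta_pos":[0,0,0],"turn":0},{"jaw":24,"delta_pos":[0,0,0],"turn":0},{"jaw":24,"delta_pos":[0,0,0],"turn":0}]'; python3 -c "
from workcell import hand_in
print(hand_in())"
```

```text
clock: 31.13
position: [0.4273, 0.08, 0.2382]
ee_rot: [-0.043, 0.999, 0.001, -0.001]
ft_force: [0.0, -0.0, 0.8]
grip_width: 0.278
the job is handed in; nothing more can be done
None
```

I handed the job in at 31 s of the 72 s allowed; `hand_in` reports no verdict. By the pictures, every step is met.

**What I did**
- **Sweep and lid:** I swept three motors into the trough with the shut fingers and pushed the lid over until it fell shut.
- **Spare motor:** I dropped it into the lower bin of the rack. My first grip on it was too far along the body to reach past the lip. I set it down on the counter in front of the rack, gripped it nearer its end and carried on.
- **Tipping:** The tool cannot tilt, so I rested the lifted trough on the pit box's far wall and let its spout drop. That gave about 21 degrees of tilt, less than the 35 to 45 you said runs well. I gripped it again and drew it back, and all three motors slid out.
- **Return:** I pressed the empty trough level on the deck and set it back in its bay with the lid shut.

**Last checks**
- **Pit box:** Three motors lie flat inside it, about 30 to 57 mm from its middle.
- **Rack:** The spare lies in the lower bin, about 43 mm in front of the bin's middle and on its centreline.
- **Trough:** It is in its bay with the lid shut. The handle is within 1 pixel (about 1 to 2 mm) of where it started in the top view.
- **Bystanders:** In the final views they look where they were. I did not measure each one, and the arm hid the brass can and part of the tweezers from the top camera.
- **Robot:** It touches nothing.

No check failed or disagreed.

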